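# Put the stray coasters away in their pull-out tray and lock it with the pin

## Robot

A 7-joint arm with a two-finger parallel gripper is mounted at the origin on the work surface. World frame = base frame: x ahead of the robot, y to its left, z up, the work surface at z = 0. Lengths are in m, angles in rad, forces in N, time in s.
With the tool pointing down it reaches from about 0.425 to 0.925 m from the base axis. Payload 6.8 kg.
Tool frame: the origin (TCP) lies midway between the tips of the shut fingers; the grasp point (between the pads) lies 19 mm behind it (bot.hold_point_z is the distance from the TCP to the grasp point, in m); z points along the fingers, y is the line along which they close (so a half turn about z gives the same grasp; the last joint's range is limited). The gripper opens to 85 mm and grips with 20 to 120 N. Pads are 22 mm wide; open, the fingers measure 114 mm over their backs; the gripper's body (76 mm by 85 mm) begins 54 mm behind the grasp point. The pads swing forward as they close: fully open they stand 13 mm farther back than shut.
Start: joints at [-1.38, 0.477, 0.022, 1.555, -0.011, 1.109, -0.083], TCP at [0.199, 0.645, 0.231] pointing down, gripper open.
Joint ranges: [-2.96, 2.96], [-0.34, 2.1], [-1.41, 1.46], [0.24, 2.44], [-1.37, 4.51], [0.17, 1.92], [-2.96, 2.96]. Speed limits (rad/s): [2.39, 2.39, 3.14, 3.14, 3.14, 3.14, 3.14].

## Interface

Orientations are given as a unit quaternion [w, x, y, z].
In Python, from station import bot gives the robot as it stands. The module is installed in compiled form; this text tells all that it offers.
- The arm moves only by the tool step_arm, never from a script. Its argument "increments" is a list that holds one entry, the list of rows, each a list of 7 numbers: the opening, from -1 (shut) to 1 (fully open), then the shift along the tool's x, y, z in mm, then the turn, a rotation vector about the tool's x, y, z in degrees. In form: [[[grip, x, y, z, ax, ay, az], ...]]. A call has 1 to 10 rows; each row is the pose to reach, as a shift and turn from the pose commanded when the call began, along the tool's axes at that moment; what a row does not reach only later rows make up. A row lasts 1/12 s, in which the tool goes at most 41.7 mm and 7.16 degrees, less where a joint would pass 70% of its speed; a pose out of reach is approached as far as the arm can. A call with a gripper value outside its range is refused whole. The fingers move at their own pace and stop on an object; "force" is the grip in N (left out, the last holds). Time passes only in rows, so rows that repeat a pose let the fingers close. It gives the time, the measured TCP pose, the force, the opening and the grip force at its end, in the units of the state.
- bot.get_obs(): the state, without advancing time (a new reading comes with each control period).
- bot.read_camera(name): name is "scene" or "top" or "wrist"; returns a dict with "image" (480x640x3 uint8, red, green, blue), "camera_matrix" (3x3 intrinsics, pixels), "dist" ([k1, k2, p1, p2, k3] as OpenCV has them; the pictures are not rectified), "R" (3x3) and "t" (3): a world point X has camera coordinates R X + t. Camera axes: x right, y down, z forward; pixel columns grow to the right and rows downward; lengths in m; the calibration is good to about 2 mm. A picture is of the moment at which its call begins. There is no depth.
- bot.hand_in(): hands the job in; it is judged then, once.
The state is a dict: "t": time; "q": joint angles; "joint_vel": joint speeds; "joint_torque": joint torques, N m; "eef_pos": TCP position; "tool_rot": TCP orientation; "contact_force": force on the tool from outside, world axes, zero at the start; "torque": the same for the moment, N m; "gripper_width": opening from 0.0 (shut) to 1.0 (fully open); "grasp_force": force on a finger pad.
Only numpy, scipy, OpenCV 4.12 (cv2) and the standard library are available. Lean on these libraries where they do the work, as an engineer would, in place of code of your own. Each camera call takes 0.05 s, during which the arm holds its last target. There are 200 camera calls.

## Task

Pull the coaster tray fully out from under the little shelf, then lay every loose wooden coaster flat in its pocket, one on another. With the tray still out, push the wooden pin from the robot's side through both eyelets above the coasters until its tip stands well out beyond the far plate and its handle is close to the near one, let go of it, and then slide the tray fully home under the shelf. Leave the bowls, the canister and the funnel where they are.

Things in the scene. Friction and masses are not known exactly. Their poses are not given: they have to be found in the camera images.
- rack: Fixed wooden riser shelf over a pull-out tray. Origin on the ledge under the pocket's middle when the tray is home. x points away from the robot, y left (within 0.12 rad). Steel base plate 4 mm thick: x -50..50, y -230..110 mm. Overhanging board: see board_edge. It stands on a side panel at y 120..135 and a rear leg at x 91..109, y -47..-29 mm; open in front and on the right.
- board_edge (a point): Middle of the right-hand top edge of the overhanging board (fixed to the rack). The board covers rack x -50..110, y -50..140 mm; its underside is 75 mm and its top 90 mm above the ledge.
- tray (a joint): How far (m) the aluminium tray is pulled out to the right (along the rack's -y): 0 fully home under the board, 0.18 fully out at its stop. It slides with about 2.5 N of friction and stays where it is left. Fully out, the pocket's centre is 130 mm to the right of the overhanging board's edge.
- pocket (a point): Middle of the tray pocket's floor, 10 mm above the ledge; axes as the rack's; moves with the tray. 68 x 68 mm, for one stack of up to five coasters, edges along its axes. Bounded in x by the two eyelet plates (inner faces x +-34, 40 mm wide, 56 mm high above this floor), in y by four posts (inner faces y +-34, at |x| 22..34, 30 mm high) with a 44 mm gap between them on each y side for the fingers.
- eye_near (a point): Centre of the round 13 mm hole (eyelet) in the upright aluminium plate of the tray nearest the robot: pocket x -38, y 0, z 43 mm (53 mm above the ledge). The plate is 8 mm thick; the hole runs along x.
- eye_far (a point): Centre of the like 13 mm hole in the far plate: pocket x +38, y 0, z 43 mm, in line with the near one. From the near plate's outer face to the far plate's outer face is 84 mm.
- pull_top (a point): Middle of the top of the tray's upright dark wooden pull, a block 12 mm (x) by 30 mm (y) that stands 52 mm tall on the tray's tongue, top 62 mm above the ledge; 115 mm to the right (-y) of the pocket's centre. Moves with the tray.
- pin: Loose wooden keeper pin of about 30 g on the ledge: a square dark handle 50 mm long, 12 x 12 mm, from whose end a straight round pale rod 9 mm thick, round-ended, runs on 105 mm along +x. Origin at the handle's underside, middle of its length; z up; its axis is at z 6 mm. The handle cannot pass an eyelet. The tip first points away from the robot within 0.2 rad.
- pin_tip (a point): Tip of the pin's rod, on its axis, 130 mm from the handle's middle.
- pin_shoulder (a point): Where the rod leaves the handle, on the axis, 25 mm from the handle's middle.
- coaster1: Square pale wooden coaster 60 x 60 x 7 mm, about 30 g, loose and flat on the ledge at any yaw; origin at the middle of its underside, x and y along its edges. Three to five of the five coasters are present.
- coaster2: Square pale wooden coaster 60 x 60 x 7 mm, about 30 g, loose and flat on the ledge at any yaw; origin at the middle of its underside, x and y along its edges. Three to five of the five coasters are present.
- coaster3: Square pale wooden coaster 60 x 60 x 7 mm, about 30 g, loose and flat on the ledge at any yaw; origin at the middle of its underside, x and y along its edges. Three to five of the five coasters are present.
- coaster4: Square pale wooden coaster 60 x 60 x 7 mm, about 30 g, loose and flat on the ledge at any yaw; origin at the middle of its underside, x and y along its edges. Three to five of the five coasters are present.
- coaster5: Square pale wooden coaster 60 x 60 x 7 mm, about 30 g, loose and flat on the ledge at any yaw; origin at the middle of its underside, x and y along its edges. Three to five of the five coasters are present.
- bowls: Bystander: nest of three white ceramic bowls, 136 mm across, 96 mm tall; origin under its middle.
- canister: Bystander: closed aluminium tea canister, 84 mm across, 129 mm tall; origin under its middle.
- funnel: Bystander: yellow plastic funnel standing mouth down, 100 mm across, 100 mm tall; origin under its middle.
There are look-alikes about, which are no part of the job. What is shaped like the coaster3 but blue or pink is not meant. What is shaped like the coaster4 but green is not meant.

How it is judged:
By the outcome, as a careful person would: the job done as asked, in the order asked, and still so for the second after the job is handed in, with the robot touching nothing.
Of coaster1, coaster2, coaster3, coaster4, coaster5 only 3 to 5 are there at a start; the rules pass over those that are not, and their reading is None.
At some moment in a run one of coaster1, coaster2, coaster3, coaster4, coaster5 may be knocked a few centimetres aside while the robot is not near it.
Once in a run the grip may slacken for a moment while it holds something.
It also fails if it takes over 210 s, if anything falls off the work surface, if the arm or the gripper's body presses on something with over 40 N, if the wrist force passes 120 N, or if a joint passes its speed limit or range.

## Working session

There is one attempt and no reset: what is moved stays moved. The work goes in short steps, Python scripts to look and compute and a tool call to move; the robot and the scene stay as the last step left them, time stands still between calls to the robot, and variables do not carry over. Pictures are saved under pics/ and viewed, at most 14 in all, crops included, and the job is handed in when it is done.

Besides the shell and the picture viewer there is one more tool, called after "Request:" as name(argument=value, ...) on one line, values as JSON. step_arm: Moves the arm, as the interface text tells. Its arguments: {"type":"object","properties":{"increments":{"type":"array"},"force":{"type":"number"}},"required":["increments"]}

```bash
mkdir -p pics
cat > h.py <<'E'
import numpy as np, cv2, json
from station import bot
from scipy.spatial.transform import Rotation as Ro
def snap(name,fn):
    c=bot.read_camera(name); cv2.imwrite('pics/'+fn+'.png',c['image'][:,:,::-1])
    np.savez('pics/'+fn+'.npz',K=c['camera_matrix'],d=np.array(c['dist']),R=c['R'],t=c['t']); return c
def ld(fn): 
    z=np.load('pics/'+fn+'.npz'); return z['K'],z['d'],z['R'],z['t']
def ray(fn,uv):
    K,d,R,t=ld(fn); p=cv2.undistortPoints(np.array([[uv]],float),K,d)[0,0]
    return -R.T@t, R.T@np.array([p[0],p[1],1])
def onz(fn,uv,z):
    o,v=ray(fn,uv); return o+v*(z-o[2])/v[2]
def tri(*obs):
    A=np.zeros((3,3));b=np.zeros(3)
    for fn,uv in obs:
        o,v=ray(fn,uv); v=v/np.linalg.norm(v); P=np.eye(3)-np.outer(v,v); A+=P;b+=P@o
    X=np.linalg.solve(A,b); return X
def proj(fn,X):
    K,d,R,t=ld(fn); return cv2.projectPoints(np.array(X,float).reshape(-1,3),cv2.Rodrigues(R)[0],t,K,d)[0].reshape(-1,2)
def st():
    s=bot.get_obs(); R=Ro.from_quat(np.roll(s['tool_rot'],-1))
    return s,np.array(s['eef_pos']),R
def mv(xyz,yaw=None):
    """shift in tool mm; yaw: direction of tool y axis in world (mod pi) tool down; prints rotvec deg"""
    s,p,R=st(); d=R.inv().apply(np.array(xyz)-p)*1000
    out=[np.round(d,1)]
    if yaw is not None:
        best=None
        for k in (0,1):
            y=np.array([np.cos(yaw+k*np.pi),np.sin(yaw+k*np.pi),0]); z=np.array([0,0,-1]); x=np.cross(y,z)
            r=(R.inv()*Ro.from_matrix(np.stack([x,y,z],1))).as_rotvec(degrees=True)
            if best is None or np.linalg.norm(r)<np.linalg.norm(best): best=r
        out.append(np.round(best,1))
    print('shift',*out,'rows>=',np.ceil(np.linalg.norm(d)/41.7), 'q7',round(s['q'][6],2))
E
python3 - <<'E'
from h import *
for n in ('scene','top','wrist'): snap(n,n+'0')
s,p,R=st(); print(s['t'],p,R.as_matrix().round(3),s['gripper_width'])
for n in('scene0','top0','wrist0'):
    K,d,R,t=ld(n); print(n,(-R.T@t).round(3),R[2].round(2),K[0,0])
E
```

```text
0.15 [0.19856548 0.64466711 0.23055842] [[-0.956  0.294 -0.   ]
 [ 0.294  0.956 -0.001]
 [-0.    -0.001 -1.   ]] 0.9988312746445611
scene0 [0.956 0.469 0.979] [-0.38 -0.42 -0.83] 537.8735753572498
top0 [0.372 0.007 1.44 ] [ 0.13  0.   -0.99] 504.9935848955006
wrist0 [0.128 0.667 0.374] [ 0.28 -0.09 -0.96] 408.9550022736974
```

View pics/top0.png

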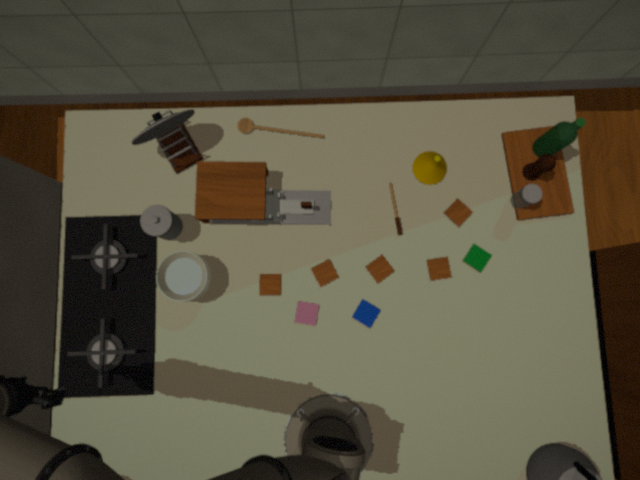

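View pics/scene0.png

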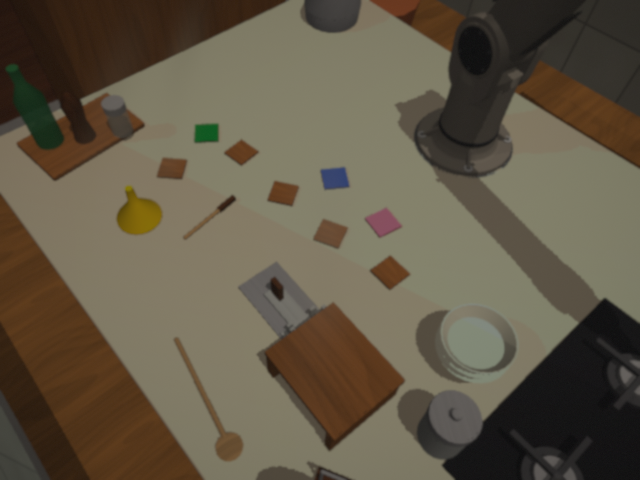

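The top view shows five wooden coasters at (270,285), (324,272), (380,268), (439,268) and (458,212). The look-alikes are pink (307,313), blue (366,313) and green (477,257). The pin's handle is at (399,226) with its tip at (392,184), and the tray's pull is at (307,205). I'll enlarge a crop to confirm these and find edges.

Run:
```python
from h import *
im=cv2.imread('pics/top0.png')
a=cv2.resize(im[155:335,240:500],None,fx=3,fy=3,interpolation=cv2.INTER_CUBIC)
cv2.imwrite('pics/crop1.png',cv2.convertScaleAbs(a,alpha=1.3))
for f,pts in (('top0',[(270,285),(324,272),(380,268),(439,268),(458,212)]),('scene0',[(390,271),(331,233),(283,193),(241,152),(172,168)])):
    im=cv2.imread(f'pics/{f}.png'); hsv=cv2.cvtColor(im,cv2.COLOR_BGR2HSV)
    m=((hsv[...,0]<16)&(hsv[...,1]>95)).astype('uint8')
    n,l,s,c=cv2.connectedComponentsWithStats(m)
    for u,v in pts:
        i=l[v,u]; print(f,(u,v),hsv[v,u],s[i][4],c[i].round(1),end=' ')
        if i and s[i][4]<900:
            P=np.array([onz(f,(x,y),.007)[:2] for y,x in np.argwhere(l==i)],'float32')*1000
            r=cv2.minAreaRect(P); print(np.round(r[0]),np.round(r[1]),round(r[2],1))
        else: print()
```

```text
top0 (270, 285) [ 15 209  99] 433 [270.  284.1] [420. 153.] [57. 57.] 89.0
top0 (324, 272) [ 13 193  98] 407 [324.7 272.5] [447.  -3.] [58. 58.] 27.3
top0 (380, 268) [ 14 197  97] 409 [379.7 268.7] [ 454. -158.] [57. 58.] 34.5
top0 (439, 268) [ 13 195  97] 410 [438.7 268.3] [ 450. -325.] [57. 58.] 7.9
top0 (458, 212) [ 14 185  98] 402 [457.7 212.1] [ 609. -389.] [56. 60.] 43.0
scene0 (390, 271) [ 13 172  98] 691 [389.6 272.1] [425. 152.] [59. 60.] 88.6
scene0 (331, 233) [ 13 125 104] 563 [330.2 233.1] [453.  -2.] [58. 58.] 26.5
scene0 (283, 193) [ 13 169  98] 505 [282.8 192.8] [ 461. -158.] [60. 59.] 34.0
scene0 (241, 152) [ 13 172  98] 444 [241.  151.9] [ 457. -324.] [60. 61.] 7.4
scene0 (172, 168) [ 13 152  99] 471 [171.7 167.9] [ 615. -388.] [60. 59.] 43.7
```

View pics/crop1.png

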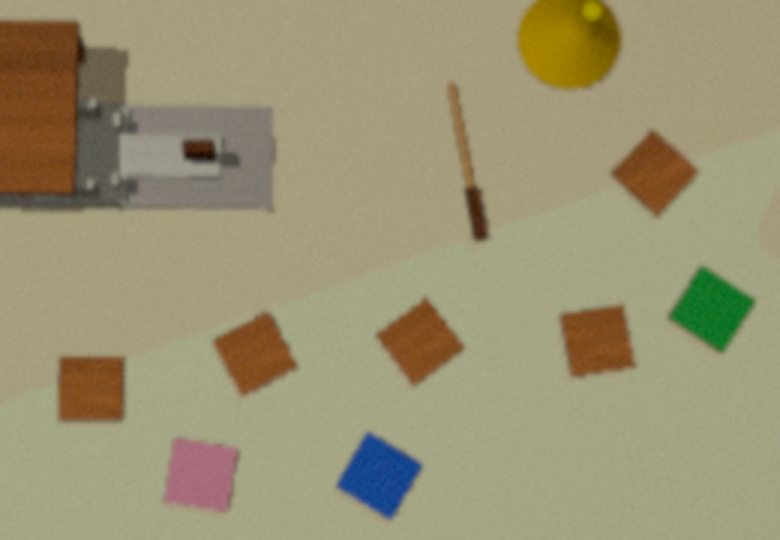

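The crop confirms five brown wooden coasters, with pink, blue and green left out. The pull, the board edge and the pin are all visible. Next I'll estimate the rack pose and go to a hover near the pull.

Run:
```python
from h import *
c=lambda u,v:(240+u/3,155+v/3)
print('pull',onz('top0',c(199,147),.062),'scene',onz('scene0',(276,283),.062))
print('plate R corners',onz('top0',c(272,107),.004),onz('top0',c(272,209),.004),onz('scene0',(276,263),.004),onz('scene0',(239,288),.004))
print('pin h,t',onz('top0',c(478,214),.012),onz('top0',c(452,85),.01))
P=onz('top0',c(199,147),.062)
mv([P[0],P[1]-.0,.20],0)
```

```text
pull [0.63541266 0.04279313 0.062     ] scene [0.64361995 0.04466893 0.062     ]
plate R corners [ 0.68363413 -0.02719465  0.004     ] [ 0.58407427 -0.02404109  0.004     ] [ 0.59304003 -0.02028481  0.004     ] [ 0.68961549 -0.02224853  0.004     ]
pin h,t [ 0.57228859 -0.21927858  0.012     ] [ 0.69861034 -0.20083285  0.01      ]
shift [-594.7 -446.6   31.2] [-0.1  0.1 72.9] rows>= 18.0 q7 -0.08
```

Request:
step_arm(increments=[[[1, -300, -223, 0, 0, 0, 0], [1, -300, -223, 0, 0, 0, 0], [1, -300, -223, 0, 0, 0, 0], [1, -300, -223, 0, 0, 0, 0], [1, -300, -223, 0, 0, 0, 0], [1, -300, -223, 0, 0, 0, 0], [1, -300, -223, 0, 0, 0, 0], [1, -300, -223, 0, 0, 0, 0], [1, -300, -223, 0, 0, 0, 0], [1, -300, -223, 0, 0, 0, 0]]])

```text
t: 0.98
eef_pos: [0.4254, 0.3349, 0.2314]
tool_rot: [0.001, 0.155, 0.988, -0.002]
contact_force: [1.0, -0.7, -0.6]
gripper_width: 0.998
grasp_force: 0.0
```

Request:
step_arm(increments=[[[1, -295, -224, 31, 0, 0, 73], [1, -295, -224, 31, 0, 0, 73], [1, -295, -224, 31, 0, 0, 73], [1, -295, -224, 31, 0, 0, 73], [1, -295, -224, 31, 0, 0, 73], [1, -295, -224, 31, 0, 0, 73], [1, -295, -224, 31, 0, 0, 73], [1, -295, -224, 31, 0, 0, 73], [1, -295, -224, 31, 0, 0, 73], [1, -295, -224, 31, 0, 0, 73]]])

```text
t: 1.82
eef_pos: [0.6385, 0.0333, 0.2001]
tool_rot: [0.003, 0.705, 0.709, -0.001]
contact_force: [-1.0, -1.6, 1.0]
gripper_width: 1.002
grasp_force: 0.0
```

Run:
```python
from h import *
snap('wrist','w1'); s,p,R=st(); print(s['t'],p,R.as_matrix().round(3))
K,d,R,t=ld('w1'); print(-R.T@t)
```

```text
1.8667 [0.6370315  0.03736361 0.19976311] [[-0.001  1.     0.   ]
 [ 1.     0.001 -0.003]
 [-0.003  0.    -1.   ]]
[0.63762082 0.10809192 0.34286159]
```

View pics/w1.png

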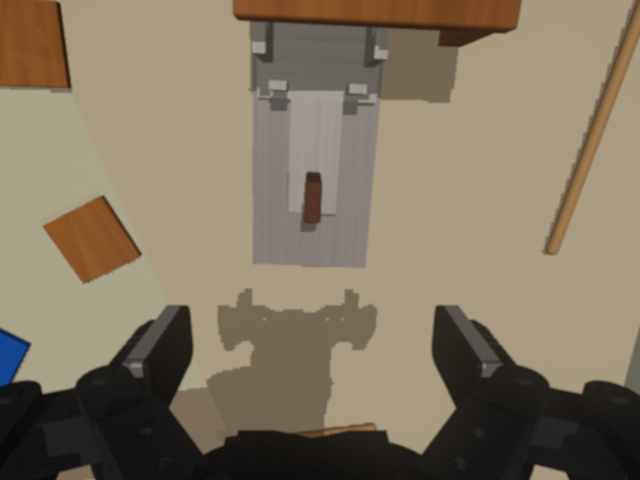

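The wrist view shows the pull's top face at about (312,201), the base plate's right-hand corners at (254,264) and (365,267), and the board edge along row 20.

Run:
```python
from h import *
print('pull',onz('w1',(312.5,201),.062), onz('w1',(306,181),.062),onz('w1',(321,222),.062))
print('tri',tri(('w1',(312.5,201)),('top0',(306.3,204)),('scene0',(276,283))))
print('corners',onz('w1',(254,264),.004),onz('w1',(365,267),.004))
print('board edge R bottom/top corners',onz('w1',(235,16),.09),onz('w1',(519,28),.09))
im=cv2.imread('pics/w1.png'); 
a=cv2.resize(im[0:280,200:420],None,fx=2.6,fy=2.1,interpolation=cv2.INTER_CUBIC); cv2.imwrite('pics/c2.png',a)
P=onz('w1',(312.5,201),.062); mv([P[0],P[1],.032],0)
```

```text
pull [0.63919908 0.04619079 0.062     ] [0.63462491 0.06026509 0.062     ] [0.64534228 0.03096347 0.062     ]
tri [0.63900028 0.04238292 0.05164083]
corners [ 0.58802194 -0.02383096  0.004     ] [ 0.68656232 -0.02624714  0.004     ]
board edge R bottom/top corners [0.59541518 0.15687865 0.09      ] [0.75407955 0.1517741  0.09      ]
shift [  9.3   2.1 167.7] [0.  0.2 0.1] rows>= 5.0 q7 0.08
```

Request:
step_arm(increments=[[[0.2, 9, 2, 100, 0, 0, 1.6], [0.2, 9, 2, 100, 0, 0, 1.6], [0.2, 9, 2, 100, 0, 0, 1.6], [0.2, 9, 2, 130, 0, 0, 1.6], [0.2, 9, 2, 150, 0, 0, 1.6], [0.2, 9, 2, 165, 0, 0, 1.6], [0.2, 9, 2, 165, 0, 0, 1.6], [0.2, 9, 2, 165, 0, 0, 1.6]]])

```text
t: 2.53
eef_pos: [0.6372, 0.0523, 0.0351]
tool_rot: [-0.0, 0.709, 0.705, -0.0]
contact_force: [0.5, -0.8, -0.1]
gripper_width: 0.599
grasp_force: 0.0
```

Request:
step_arm(increments=[[[-1, 0, 0, 0, 0, 0, 0], [-1, 0, 0, 0, 0, 0, 0], [-1, 0, 0, 0, 0, 0, 0], [-1, 0, 0, 0, 0, 0, 0], [-1, 0, 0, 0, 0, 0, 0], [-1, 0, 0, 0, 0, 0, 0]]], force=40)

```text
t: 3.03
eef_pos: [0.6395, 0.0519, 0.0369]
tool_rot: [0.001, 0.71, 0.705, 0.002]
contact_force: [2.9, -0.0, 6.1]
gripper_width: 0.131
grasp_force: 42.8
```

Request:
step_arm(increments=[[[-1, -20, 0, 0, 0, 0, 0], [-1, -40, 0, 0, 0, 0, 0], [-1, -60, 0, 0, 0, 0, 0], [-1, -80, 0, 0, 0, 0, 0], [-1, -100, 0, 0, 0, 0, 0], [-1, -115, 0, 0, 0, 0, 0], [-1, -125, 0, 0, 0, 0, 0], [-1, -132, 0, 0, 0, 0, 0], [-1, -137, 0, 0, 0, 0, 0], [-1, -137, 0, 0, 0, 0, 0]]])

```text
t: 3.87
eef_pos: [0.6344, -0.0826, 0.0367]
tool_rot: [-0.004, 0.709, 0.705, 0.0]
contact_force: [-11.1, 7.7, 22.0]
gripper_width: 0.129
grasp_force: 45.0
```

Request:
step_arm(increments=[[[-1, -2, 0, 0, 0, 0, 0], [-1, -4, 0, 0, 0, 0, 0], [-1, -4, 0, 0, 0, 0, 0], [-1, -4, 0, 0, 0, 0, 0]]])

```text
t: 4.2
eef_pos: [0.6344, -0.0826, 0.0367]
tool_rot: [-0.005, 0.708, 0.706, 0.001]
contact_force: [-12.1, 14.8, 24.0]
gripper_width: 0.134
grasp_force: 46.5
```

Request:
step_arm(increments=[[[0.2, 4, 0, 0, 0, 0, 0], [0.2, 4, 0, 0, 0, 0, 0], [0.2, 4, 0, 0, 0, 0, 0], [0.2, 4, 0, -40, 0, 0, 0], [0.2, 4, 0, -80, 0, 0, 0], [0.2, 4, 0, -120, 0, 0, 0], [0.2, 4, 0, -170, 0, 0, 0], [0.2, 4, 0, -170, 0, 0, 0]]])

```text
t: 4.87
eef_pos: [0.64, -0.0874, 0.2124]
tool_rot: [0.004, 0.71, 0.704, 0.003]
contact_force: [1.5, 0.1, 0.9]
gripper_width: 0.598
grasp_force: 0.0
```

Request:
step_arm(increments=[[[0.7, 60, 0, -10, 0, 0, -90], [0.7, 60, 0, -10, 0, 0, -90], [0.7, 60, 0, -10, 0, 0, -90], [0.7, 60, 0, -10, 0, 0, -90], [0.7, 60, 0, -10, 0, 0, -90], [0.7, 60, 0, -10, 0, 0, -90], [0.7, 60, 0, -10, 0, 0, -90], [0.7, 60, 0, -10, 0, 0, -90], [0.7, 60, 0, -10, 0, 0, -90], [0.7, 60, 0, -10, 0, 0, -90]]])

```text
t: 5.7
eef_pos: [0.6368, -0.0262, 0.2146]
tool_rot: [-0.0, 0.16, 0.987, -0.0]
contact_force: [-0.6, -0.9, -0.1]
gripper_width: 0.854
grasp_force: 0.0
```

Run:
```python
from h import *
mv([.6287,.005,.22],np.deg2rad(88.4)); s,p,R=st(); print(p,s['q'],s['contact_force'])
```

```text
shift [17.6 27.  -5.4] [ -0.1  -0.  -16.8] rows>= 1.0 q7 1.28
[ 0.63681797 -0.02619962  0.21463013] [-0.22075552  0.43519971  0.22186599  1.67943567 -0.10696781  1.03979443
  1.2847767 ] [-0.57609247 -0.91573587 -0.10104318]
```

Request:
step_arm(increments=[[[1, -60, 70, 0, 0, 0, -16.8], [1, -60, 70, 0, 0, 0, -16.8], [1, -60, 70, 0, 0, 0, -16.8], [1, -60, 70, 0, 0, 0, -16.8], [1, -60, 70, 0, 0, 0, -16.8], [1, -60, 70, 0, 0, 0, -16.8]]])

```text
t: 6.2
eef_pos: [0.7156, 0.02, 0.2147]
tool_rot: [-0.001, 0.018, 1.0, -0.001]
contact_force: [0.2, -0.3, -0.1]
gripper_width: 1.002
grasp_force: 0.0
```

Run:
```python
from h import *
snap('wrist','w2');snap('top','top2');snap('scene','scene2'); s,p,R=st(); print(s['t'],p,R.as_matrix().round(3))
```

```text
6.35 [0.71570706 0.02043567 0.21548603] [[-0.999  0.036 -0.   ]
 [ 0.036  0.999 -0.001]
 [ 0.    -0.001 -1.   ]]
```

View pics/w2.png

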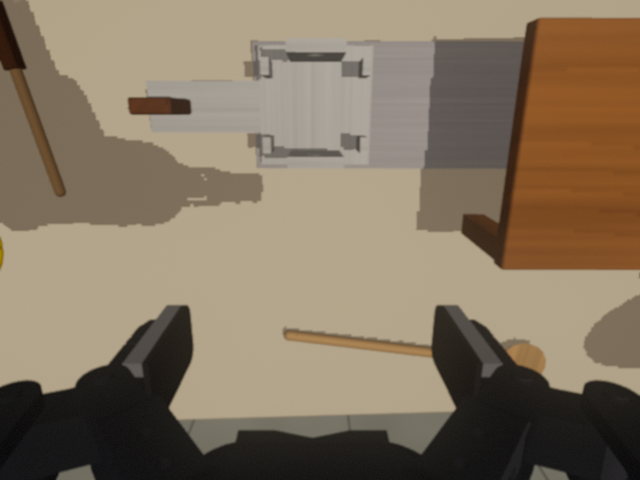

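Run:
```python
from h import *
im=cv2.imread('pics/w2.png')
a=cv2.resize(im[30:175,120:390],None,fx=2.9,fy=4,interpolation=cv2.INTER_CUBIC); 
# overlay model prediction
o=np.array([.6437,.2049,0]);yaw=-.028;c,s=np.cos(yaw),np.sin(yaw)
Rz=np.array([[c,-s,0],[s,c,0],[0,0,1]])
def W(x,y,z): return o+Rz@(np.array([x,y-180,z])/1000)
pts=[(sx*xx,yy,66) for sx in(-1,1) for xx in(34,42) for yy in(-20,20)]+[(sx*xx,sy*34,40) for sx in(-1,1) for sy in(-1,1) for xx in(22,34)]+[(xx,-115+yy,62) for xx in(-6,6) for yy in(-15,15)]
for p in pts:
    u=proj('w2',W(*p))[0]; cv2.circle(a,(int((u[0]-120)*2.9),int((u[1]-30)*4)),3,(0,255,0) if p[2]==66 else (0,0,255) if p[2]==40 else (255,0,0),-1)
cv2.imwrite('pics/c3.png',a)
```

```text
(no output)
```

View pics/c3.png

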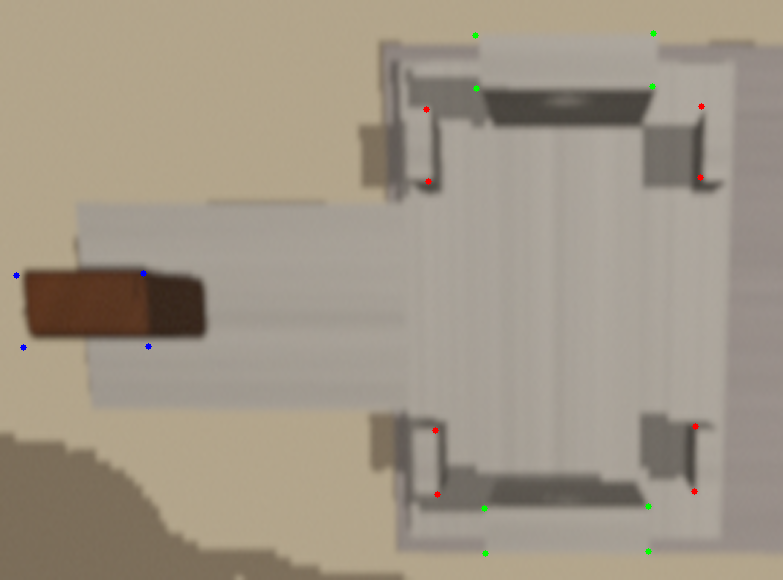

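The crop shows the model overlay fitting to within 1 mm, so the pocket is at about (0.6388, 0.026) and the tray is at its stop. Next is one wrist view over the coaster row.

Request:
step_arm(increments=[[[1, 165, -115, -85, 0, 0, 0], [1, 165, -115, -85, 0, 0, 0], [1, 165, -115, -85, 0, 0, 0], [1, 165, -115, -85, 0, 0, 0], [1, 165, -115, -85, 0, 0, 0], [1, 165, -115, -85, 0, 0, 0], [1, 165, -115, -85, 0, 0, 0], [1, 165, -115, -85, 0, 0, 0]]])

```text
t: 7.02
eef_pos: [0.5475, -0.0878, 0.301]
tool_rot: [0.001, 0.017, 1.0, 0.0]
contact_force: [0.1, 0.7, 0.9]
gripper_width: 1.0
grasp_force: 0.0
```

```bash
cat >> h.py <<'E'
def find(f,z=.007):
    im=cv2.imread(f'pics/{f}.png'); hsv=cv2.cvtColor(im,cv2.COLOR_BGR2HSV)
    m=((hsv[...,0]>5)&(hsv[...,0]<17)&(hsv[...,1]>110)&(hsv[...,2]>50)).astype('uint8')
    for c in cv2.findContours(m,cv2.RETR_EXTERNAL,cv2.CHAIN_APPROX_NONE)[0]:
        if cv2.contourArea(c)<250: continue
        if c[...,0].min()<2 or c[...,1].min()<2 or c[...,0].max()>637: continue
        P=np.array([onz(f,p[0],z)[:2] for p in c],'float32')*1000
        r=cv2.minAreaRect(P)
        if 50<min(r[1]) and max(r[1])<70: print(f,np.round(r[0],1),np.round(r[1],1),round(r[2],1))
E
python3 - <<'E'
from h import *
snap('wrist','w3'); s,p,R=st(); print(s['t'],p); find('w1'); find('w3');find('top2');find('scene2')
E
```

```text
7.0667 [ 0.54793428 -0.08681904  0.30027994]
w1 [450.2  -1.6] [61.2 59.4] 26.2
w3 [ 610.7 -388.1] [59.7 61.6] 44.2
w3 [ 452.5 -324.4] [59.6 61.2] 7.3
w3 [ 456.1 -158.6] [59.2 59.3] 34.5
w3 [449.   -2.9] [59.3 59.7] 26.2
w3 [420.9 152. ] [60.7 59.4] 88.7
top2 [419.6 152.6] [57.2 56.1] 88.3
top2 [ 450.5 -324. ] [59.4 59.9] 7.6
top2 [ 454.2 -158.2] [57.7 58.6] 34.5
top2 [ 609.4 -389.3] [56.  58.3] 42.8
scene2 [425.  152.4] [58.5 58.4] 88.8
scene2 [452.8  -2.4] [55.6 56.1] 26.7
scene2 [ 460.6 -158.1] [58.6 58. ] 35.5
scene2 [ 614.8 -387.6] [58.6 58.8] 43.6
```

View pics/w3.png

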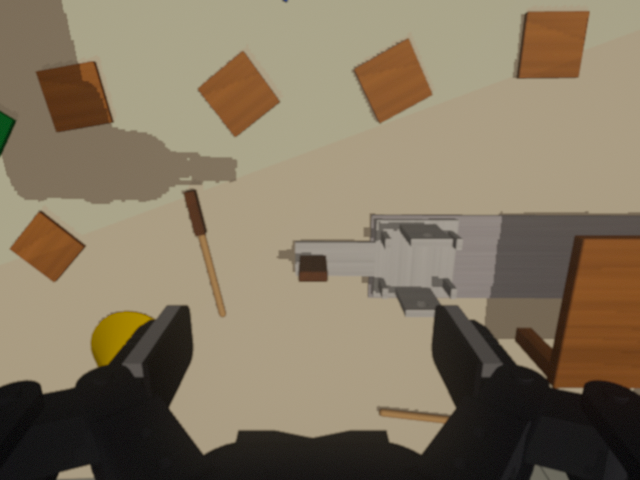

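The w3 view shows the five wooden coasters at (75,96), (238,93), (393,80), (553,44) and (48,246). The pin runs from (197,200) to (223,315). The pose readings from the views agree, so I'll start with coaster 2.

Run:
```python
from h import *
mv([.4495,-.0025,.05],np.deg2rad(116.2)); mv([.4495,-.0025,-.003],np.deg2rad(116.2))
```

```text
shift [101.3  80.8 250.3] [  0.    0.  -28.1] rows>= 7.0 q7 1.63
shift [101.4  80.8 303.3] [  0.    0.  -28.1] rows>= 8.0 q7 1.63
```

Request:
step_arm(increments=[[[0.7, 101, 81, 200, 0, 0, -28], [0.7, 101, 81, 200, 0, 0, -28], [0.7, 101, 81, 200, 0, 0, -28], [0.7, 101, 81, 200, 0, 0, -28], [0.7, 101, 81, 200, 0, 0, -28], [0.7, 101, 81, 200, 0, 0, -28], [0.7, 101, 81, 240, 0, 0, -28], [0.7, 101, 81, 270, 0, 0, -28], [0.7, 101, 81, 285, 0, 0, -28], [0.7, 101, 81, 285, 0, 0, -28]]])

```text
t: 7.9
eef_pos: [0.447, -0.002, 0.0114]
tool_rot: [-0.004, -0.227, 0.974, 0.001]
contact_force: [-0.1, -0.2, 0.6]
gripper_width: 0.845
grasp_force: 0.0
```

Request:
step_arm(increments=[[[0.7, 0, 0, 6, 0, 0, 0], [0.7, 0, 0, 12, 0, 0, 0], [0.7, 0, 0, 16, 0, 0, 0], [0.7, 0, 0, 18, 0, 0, 0], [0.7, 0, 0, 18, 0, 0, 0]]])

```text
t: 8.32
eef_pos: [0.4497, -0.0031, -0.0025]
tool_rot: [0.0, -0.226, 0.974, 0.0]
contact_force: [-0.8, 0.2, -0.6]
gripper_width: 0.85
grasp_force: 0.0
```

Request:
step_arm(increments=[[[-1, 0, 0, 0, 0, 0, 0], [-1, 0, 0, 0, 0, 0, 0], [-1, 0, 0, 0, 0, 0, 0], [-1, 0, 0, 0, 0, 0, 0], [-1, 0, 0, 0, 0, 0, 0]]], force=40)

```text
t: 8.73
eef_pos: [0.4498, -0.0032, -0.0018]
tool_rot: [0.001, -0.226, 0.974, -0.0]
contact_force: [-1.5, -0.5, 6.4]
gripper_width: 0.683
grasp_force: 41.3
```

Request:
step_arm(increments=[[[-1, 0, 0, -20, 0, 0, 0], [-1, 0, 0, -60, 0, 0, 0], [-1, 0, 0, -100, 0, 0, 0], [-1, 0, 0, -130, 0, 0, 0], [-1, 0, 0, -130, 0, 0, 0], [-1, 0, 0, -130, 0, 0, 0]]])

```text
t: 9.23
eef_pos: [0.4509, -0.0031, 0.1295]
tool_rot: [0.003, -0.225, 0.974, -0.0]
contact_force: [0.5, -0.7, -1.7]
gripper_width: 0.68
grasp_force: 43.6
```

```bash
cat >> h.py <<'E'
YW=np.deg2rad(88.4); PK=(.6388,.026)
E
python3 - <<'E'
from h import *
s,p,R=st();print(p,s['gripper_width'],s['grasp_force'])
mv([*PK,.0105],YW)
E
```

```text
[ 0.45090902 -0.00310564  0.12953798] 0.679565059484477 43.58315885066986
shift [-180.9  -56.2  120.1] [-0.   0.3 27.7] rows>= 6.0 q7 1.91
```

Request:
step_arm(increments=[[[-1, -181, -56, 0, 0, 0, 27.7], [-1, -181, -56, 0, 0, 0, 27.7], [-1, -181, -56, 0, 0, 0, 27.7], [-1, -181, -56, 0, 0, 0, 27.7], [-1, -181, -56, 0, 0, 0, 27.7], [-1, -181, -56, 0, 0, 0, 27.7], [-1, -181, -56, 20, 0, 0, 27.7], [-1, -181, -56, 40, 0, 0, 27.7], [-1, -181, -56, 40, 0, 0, 27.7], [-1, -181, -56, 40, 0, 0, 27.7]]])

```text
t: 10.07
eef_pos: [0.6344, 0.0257, 0.0853]
tool_rot: [-0.002, 0.014, 1.0, -0.0]
contact_force: [-0.0, 0.5, 0.4]
gripper_width: 0.679
grasp_force: 43.6
```

Run:
```python
from h import *
s,p,R=st();print(p,s['gripper_width'],s['grasp_force'])
mv([*PK,.0105],YW); snap('wrist','w4')
im=cv2.imread('pics/w4.png');cv2.imwrite('pics/w4b.png',im)
```

```text
[0.63440182 0.02573326 0.08529227] 0.6794543424403768 43.564576506614685
shift [-4.8  0.5 74.8] [-0.  -0.3 -0. ] rows>= 2.0 q7 1.5
```

View pics/w4.png

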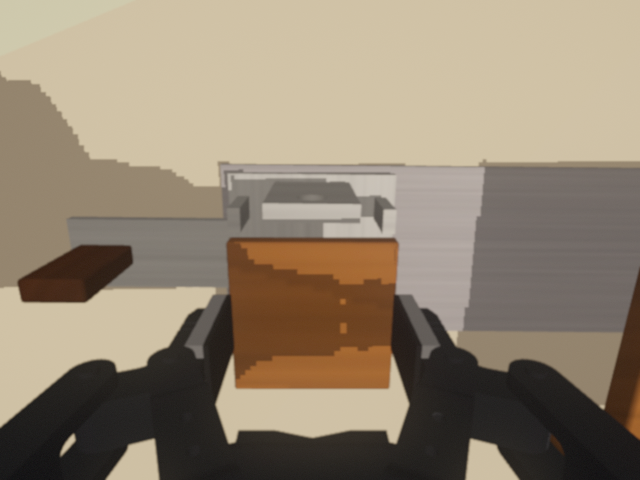

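Run:
```python
from h import *
C=[onz('w4',c,.0942) for c in((228,240),(397,240),(390,387),(235,387))]
print(np.round(C,4), np.mean(C,0))
```

```text
[[ 0.6025 -0.0019  0.0942]
 [ 0.6041  0.0563  0.0942]
 [ 0.6635  0.0554  0.0942]
 [ 0.6619 -0.0044  0.0942]] [0.63301598 0.02637212 0.0942    ]
```

Request:
step_arm(increments=[[[-1, -6, 0, 0, 0, 0, 0], [-1, -6, 0, 10, 0, 0, 0], [-1, -6, 0, 25, 0, 0, 0], [-1, -6, 0, 40, 0, 0, 0], [-1, -6, 0, 55, 0, 0, 0], [-1, -6, 0, 68, 0, 0, 0], [-1, -6, 0, 73, 0, 0, 0], [-1, -6, 0, 73, 0, 0, 0], [-1, -6, 0, 73, 0, 0, 0]]])

```text
t: 10.87
eef_pos: [0.6446, 0.026, 0.0186]
tool_rot: [0.002, 0.014, 1.0, 0.001]
contact_force: [-9.0, 0.2, 30.8]
gripper_width: 0.682
grasp_force: 66.6
```

Request:
step_arm(increments=[[[0.7, 0, 0, 0, 0, 0, 0], [0.7, 0, 0, 0, 0, 0, 0], [0.7, 0, 0, 0, 0, 0, 0], [0.7, 0, 0, -25, 0, 0, 0], [0.7, 0, 0, -60, 0, 0, 0], [0.7, 0, 0, -100, 0, 0, 0], [0.7, 70, 0, -120, 0, 0, 0], [0.7, 70, 0, -120, 0, 0, 0], [0.7, 70, 0, -120, 0, 0, 0], [0.7, 70, 0, -120, 0, 0, 0]]])

```text
t: 11.7
eef_pos: [0.5716, 0.028, 0.1347]
tool_rot: [0.0, 0.014, 1.0, 0.0]
contact_force: [-0.0, 1.2, 0.1]
gripper_width: 0.851
grasp_force: 0.0
```

Run:
```python
from h import *
snap('top','top3'); find('top3'); snap('wrist','w5')
s,p,R=st();print(p,s['contact_force'])
mv([.4565,-.1585,.05],np.deg2rad(124.5));mv([.4565,-.1585,-.0015],np.deg2rad(124.5))
```

```text
top3 [419.6 152.6] [57.2 56.1] 88.3
top3 [ 450.3 -324.6] [58.3 58.4] 7.0
top3 [ 454.6 -158.3] [59.1 59.1] 34.5
top3 [ 609.4 -389.3] [56.  58.3] 42.8
[0.57325383 0.02798009 0.1341345 ] [-0.07566104  0.32592978  0.09966688]
shift [ 111.5 -189.7   84. ] [ -0.    0.  -36.1] rows>= 6.0 q7 1.47
shift [ 111.5 -189.7  135.5] [ -0.    0.  -36.1] rows>= 7.0 q7 1.47
```

View pics/w5.png

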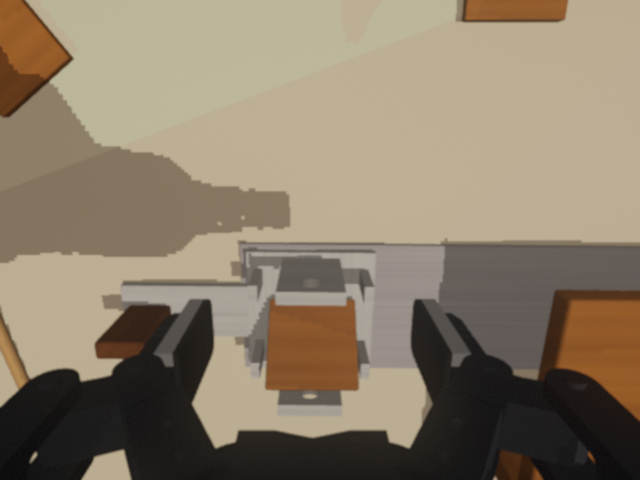

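The coaster looks tilted in w5. Its far edge at row 388 hides most of the far plate, and the grip state agrees: I moved 6 mm too far because the reading lagged. I'll work out the tilt and press the high edge down.

Run:
```python
from h import *
for f in((267,389),(358,388)):
    o,v=ray('w5',f)
    for z in(.02,.03,.04,.05,.06):print(z,(o+v*(z-o[2])/v[2]).round(4),end=' ')
    print()
for f in((270,303),(355,303)):
    for z in(.012,.017,.03,.04): print(z,onz('w5',f,z).round(4),end=' ')
    print()
a=cv2.imread('pics/w5.png')[230:425,220:390];cv2.imwrite('pics/c5.png',cv2.resize(a,None,fx=3,fy=3,interpolation=cv2.INTER_CUBIC))
s,p,R=st();print(p)
```

```text
0.02 [ 0.6958 -0.0085  0.02  ] 0.03 [ 0.6881 -0.007   0.03  ] 0.04 [ 0.6805 -0.0054  0.04  ] 0.05 [ 0.6728 -0.0039  0.05  ] 0.06 [ 0.6652 -0.0024  0.06  ] 
0.02 [0.6968 0.0591 0.02  ] 0.03 [0.6891 0.058  0.03  ] 0.04 [0.6814 0.0569 0.04  ] 0.05 [0.6737 0.0558 0.05  ] 0.06 [0.666  0.0547 0.06  ] 
0.012 [ 0.6295 -0.0032  0.012 ] 0.017 [ 0.6271 -0.0026  0.017 ] 0.03 [ 0.6207 -0.0009  0.03  ] 0.04 [6.158e-01 4.000e-04 4.000e-02] 
0.012 [0.6312 0.0575 0.012 ] 0.017 [0.6287 0.057  0.017 ] 0.03 [0.6223 0.0557 0.03  ] 0.04 [0.6173 0.0547 0.04  ] 
[0.57325383 0.02798009 0.1341345 ]
```

View pics/c5.png

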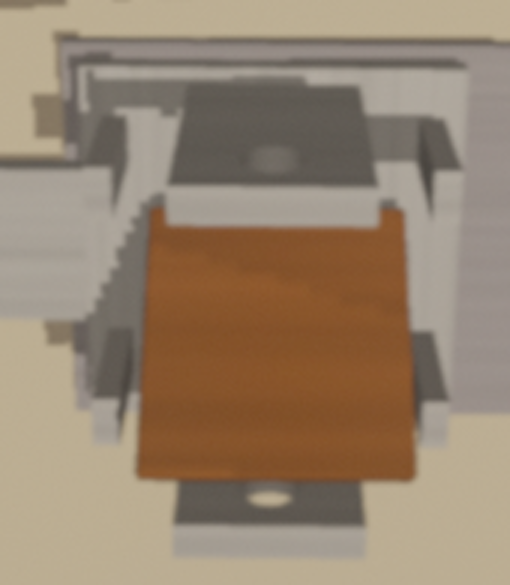

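c5 confirms the tilt: the far edge is at z≈0.05 against the far plate and the near edge is low. I'll press it flat with shut fingers.

Request:
step_arm(increments=[[[-1, -85, 0, 0, 0, 0, 0], [-1, -85, 0, 0, 0, 0, 0], [-1, -85, 0, 0, 0, 0, 0], [-1, -85, 0, 0, 0, 0, 0], [-1, -85, 0, 30, 0, 0, 0], [-1, -85, 0, 60, 0, 0, 0], [-1, -85, 0, 60, 0, 0, 0], [-1, -85, 0, 60, 0, 0, 0]]], force=30)

```text
t: 12.47
eef_pos: [0.6557, 0.0253, 0.0725]
tool_rot: [-0.002, 0.014, 1.0, -0.0]
contact_force: [0.4, -0.4, 1.1]
gripper_width: -0.002
grasp_force: 0.0
```

Request:
step_arm(increments=[[[-1, 0, 0, 8, 0, 0, 0], [-1, 0, 0, 16, 0, 0, 0], [-1, 0, 0, 24, 0, 0, 0], [-1, 0, 0, 32, 0, 0, 0], [-1, 0, 0, 40, 0, 0, 0], [-1, 0, 0, 48, 0, 0, 0], [-1, 0, 0, 54, 0, 0, 0], [-1, 0, 0, 54, 0, 0, 0]]])

```text
t: 13.13
eef_pos: [0.6564, 0.0254, 0.0185]
tool_rot: [-0.001, 0.014, 1.0, -0.0]
contact_force: [-0.5, 0.8, -0.1]
gripper_width: 0.001
grasp_force: 0.0
```

Request:
step_arm(increments=[[[-1, 0, 0, -40, 0, 0, 0], [-1, 0, 0, -80, 0, 0, 0], [-1, 85, 0, -114, 0, 0, 0], [-1, 85, 0, -114, 0, 0, 0], [-1, 85, 0, -114, 0, 0, 0], [0.7, 85, 0, -114, 0, 0, 0], [0.7, 85, 0, -114, 0, 0, 0], [0.7, 85, 0, -114, 0, 0, 0]]])

```text
t: 13.8
eef_pos: [0.5738, 0.028, 0.1342]
tool_rot: [0.001, 0.014, 1.0, 0.0]
contact_force: [0.8, -0.8, -1.0]
gripper_width: 0.418
grasp_force: 0.0
```

Run:
```python
from h import *
snap('wrist','w6');s,p,R=st();print(p)
a=cv2.imread('pics/w6.png')[200:425,200:410];cv2.imwrite('pics/c6.png',cv2.resize(a,None,fx=2.6,fy=2.6,interpolation=cv2.INTER_CUBIC))
```

```text
[0.57375198 0.02788875 0.13386658]
```

View pics/c6.png

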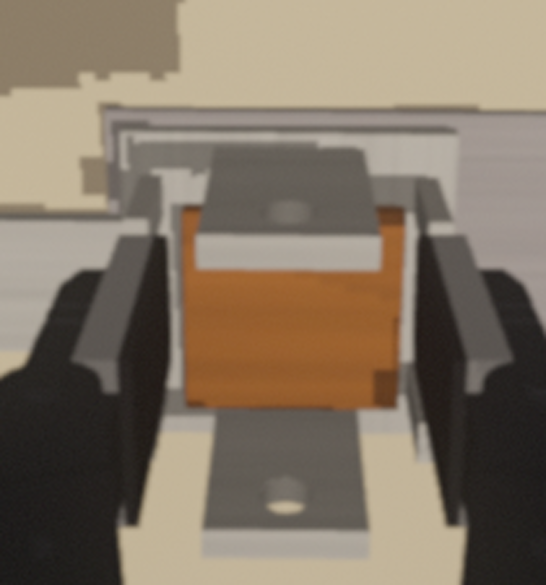

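c6 shows coaster 2 lying flat in the pocket. Coaster 3 is next.

Request:
step_arm(increments=[[[0.7, 112, -190, 50, 0, 0, -36], [0.7, 112, -190, 50, 0, 0, -36], [0.7, 112, -190, 50, 0, 0, -36], [0.7, 112, -190, 50, 0, 0, -36], [0.7, 112, -190, 50, 0, 0, -36], [0.7, 112, -190, 50, 0, 0, -36], [0.7, 112, -190, 85, 0, 0, -36], [0.7, 112, -190, 115, 0, 0, -36], [0.7, 112, -190, 115, 0, 0, -36], [0.7, 112, -190, 115, 0, 0, -36]]])

```text
t: 14.68
eef_pos: [0.4545, -0.1589, 0.0179]
tool_rot: [-0.002, -0.295, 0.955, 0.001]
contact_force: [0.4, 0.5, -0.0]
gripper_width: 0.849
grasp_force: 0.0
```

Request:
step_arm(increments=[[[0.7, 0, 0, 8, 0, 0, 0], [0.7, 0, 0, 15, 0, 0, 0], [0.7, 0, 0, 20, 0, 0, 0], [0.7, 0, 0, 20, 0, 0, 0], [-1, 0, 0, 20, 0, 0, 0], [-1, 0, 0, 20, 0, 0, 0], [-1, 0, 0, 20, 0, 0, 0], [-1, 0, 0, 20, 0, 0, 0], [-1, 0, 0, 20, 0, 0, 0], [-1, 0, 0, 20, 0, 0, 0]]], force=40)

```text
t: 15.52
eef_pos: [0.4555, -0.1588, 0.0002]
tool_rot: [0.0, -0.296, 0.955, -0.0]
contact_force: [-1.4, 0.7, 6.1]
gripper_width: 0.676
grasp_force: 41.5
```

Request:
step_arm(increments=[[[-1, 0, 0, -20, 0, 0, 0], [-1, 0, 0, -60, 0, 0, 0], [-1, 0, 0, -100, 0, 0, 0], [-1, 0, 0, -130, 0, 0, 0], [-1, 0, 0, -130, 0, 0, 0], [-1, 0, 0, -130, 0, 0, 0]]])

```text
t: 16.02
eef_pos: [0.4568, -0.1592, 0.1316]
tool_rot: [0.002, -0.296, 0.955, -0.001]
contact_force: [-0.6, 0.8, -0.4]
gripper_width: 0.675
grasp_force: 42.9
```

```bash
cat >> h.py <<'E'
def inhand(f,z):
    im=cv2.imread(f'pics/{f}.png'); hsv=cv2.cvtColor(im,cv2.COLOR_BGR2HSV)
    m=((hsv[...,0]>3)&(hsv[...,0]<18)&(hsv[...,1]>140)&(hsv[...,2]>30)).astype('uint8')
    n,l,s,c=cv2.connectedComponentsWithStats(m); i=l[320,312]
    y,x=np.nonzero(l==i); P=np.array([onz(f,q,z)[:2] for q in zip(x,y)],'float32')*1000
    r=cv2.minAreaRect(P); print('inhand',s[i],np.round(r[0],1),np.round(r[1],1),round(r[2],1))
E
python3 - <<'E'
from h import *
s,p,R=st();print(p,s['gripper_width'],s['grasp_force'],s['t'])
mv([*PK,.085],YW); snap('wrist','w7'); inhand('w7',p[2]+.009); inhand('w4',.0942)
E
```

```text
[ 0.45676087 -0.15918258  0.1316486 ] 0.674607125067596 42.926892042160034 16.0167
shift [-254.6   50.2   47.4] [-0.1  0.3 36. ] rows>= 7.0 q7 2.4
inhand [  229   240   166   147 23075] [ 455.3 -159.7] [59.2 59.2] 34.6
inhand [  228   239   169   149 23936] [632.8  26.4] [59.7 59.8] 88.4
```

Request:
step_arm(increments=[[[-1, -256, 50, 0, 0, 0, 36], [-1, -256, 50, 0, 0, 0, 36], [-1, -256, 50, 0, 0, 0, 36], [-1, -256, 50, 0, 0, 0, 36], [-1, -256, 50, 0, 0, 0, 36], [-1, -256, 50, 0, 0, 0, 36], [-1, -256, 50, 0, 0, 0, 36], [-1, -256, 50, 20, 0, 0, 36], [-1, -256, 50, 45, 0, 0, 36], [-1, -256, 50, 45, 0, 0, 36]]])

```text
t: 16.9
eef_pos: [0.6338, 0.0271, 0.078]
tool_rot: [-0.005, 0.013, 1.0, -0.001]
contact_force: [-1.2, -0.6, -2.1]
gripper_width: 0.677
grasp_force: 43.0
```

Request:
step_arm(increments=[[[-1, 0, 0, 0, 0, 0, 0], [-1, 0, 0, 0, 0, 0, 0], [-1, 0, 0, 0, 0, 0, 0]]])

```text
t: 17.15
eef_pos: [0.6389, 0.0265, 0.0854]
tool_rot: [0.001, 0.014, 1.0, 0.0]
contact_force: [0.8, -0.1, -0.5]
gripper_width: 0.671
grasp_force: 43.0
```

Run:
```python
from h import *
snap('wrist','w8');s,p,R=st();print(p,s['gripper_width'],s['grasp_force'],s['joint_vel'].round(3) if hasattr(s['joint_vel'],'round') else s['joint_vel'])
mv([.640,.0262,.020],YW);  inhand('w8',p[2]+.009)
```

```text
[0.63906442 0.02659398 0.08559156] 0.6724921877233817 43.02645742893219 [ 0.001 -0.004 -0.002  0.     0.002 -0.003 -0.002]
shift [-0.8 -0.4 65.6] [ 0.   0.1 -0. ] rows>= 2.0 q7 1.49
inhand [  229   205   167   182 26095] [631.   27.4] [58.7 71.3] 88.4
```

Request:
step_arm(increments=[[[-1, -1, -0.5, 5, 0, 0, 0], [-1, -1, -0.5, 15, 0, 0, 0], [-1, -1, -0.5, 30, 0, 0, 0], [-1, -1, -0.5, 45, 0, 0, 0], [-1, -1, -0.5, 56, 0, 0, 0], [-1, -1, -0.5, 63, 0, 0, 0], [-1, -1, -0.5, 65, 0, 0, 0], [-1, -1, -0.5, 65, 0, 0, 0], [-1, -1, -0.5, 65, 0, 0, 0]]])

```text
t: 17.95
eef_pos: [0.6397, 0.0263, 0.0197]
tool_rot: [0.0, 0.014, 1.0, 0.0]
contact_force: [0.2, 0.6, -0.5]
gripper_width: 0.674
grasp_force: 43.0
```

Run:
```python
from h import *
s,p,R=st();print(p,s['gripper_width'],s['grasp_force'],s['contact_force'])
```

```text
[0.63973637 0.02633785 0.01969878] 0.6741233402640973 43.02826523780823 [ 0.16781258  0.56292253 -0.5265326 ]
```

Request:
step_arm(increments=[[[0.7, 0, 0, 0, 0, 0, 0], [0.7, 0, 0, 0, 0, 0, 0], [0.7, 0, 0, 0, 0, 0, 0], [0.7, 0, 0, -25, 0, 0, 0], [0.7, 0, 0, -60, 0, 0, 0], [0.7, 0, 0, -100, 0, 0, 0], [0.7, 0, 0, -110, 0, 0, 0], [0.7, 0, 0, -110, 0, 0, 0]]])

```text
t: 18.62
eef_pos: [0.6423, 0.0265, 0.1341]
tool_rot: [0.004, 0.014, 1.0, 0.001]
contact_force: [0.7, -0.2, -0.4]
gripper_width: 0.847
grasp_force: 0.0
```

Request:
step_arm(increments=[[[0.7, 221, 120, 0, 0, 0, 0], [0.7, 221, 120, 0, 0, 0, 0], [0.7, 221, 120, 0, 0, 0, 0], [0.7, 221, 120, 0, 0, 0, 0], [0.7, 221, 120, 0, 0, 0, 0], [0.7, 221, 120, 0, 0, 0, 0], [0.7, 221, 120, 40, 0, 0, 0], [0.7, 221, 120, 70, 0, 0, 0], [0.7, 221, 120, 70, 0, 0, 0], [0.7, 221, 120, 70, 0, 0, 0]]])

```text
t: 19.45
eef_pos: [0.4204, 0.1518, 0.0583]
tool_rot: [-0.002, 0.014, 1.0, -0.001]
contact_force: [0.7, 0.3, -0.1]
gripper_width: 0.847
grasp_force: 0.0
```

Run:
```python
from h import *
snap('top','top4');find('top4')
snap('wrist','w9');s,p,R=st();print(p,s['t']);mv([.4224,.152,-.0005],np.deg2rad(88.7)); inhand('w9',.007)
```

```text
top4 [ 450.4 -324.6] [58.1 58.7] 7.9
top4 [ 609.4 -389.2] [56.  58.4] 42.8
top4 [642.5  26.6] [60.7 58.6] 88.3
[0.42268711 0.15243043 0.06008877] 19.55
shift [ 0.3 -0.4 60.6] [ 0.   0.  -0.4] rows>= 2.0 q7 1.12
inhand [     0      0    640    480 294489] [432.8 156.4] [388.2 259.7] 88.4
```

Request:
step_arm(increments=[[[0.7, 0, -0.5, 30, 0, 0, 0], [0.7, 0, -0.5, 50, 0, 0, 0], [0.7, 0, -0.5, 60, 0, 0, 0], [0.7, 0, -0.5, 60.5, 0, 0, 0], [-1, 0, -0.5, 60.5, 0, 0, 0], [-1, 0, -0.5, 60.5, 0, 0, 0], [-1, 0, -0.5, 60.5, 0, 0, 0], [-1, 0, -0.5, 60.5, 0, 0, 0], [-1, 0, -0.5, 60.5, 0, 0, 0], [-1, 0, -0.5, 60.5, 0, 0, 0]]], force=40)

```text
t: 20.38
eef_pos: [0.4226, 0.1522, 0.0001]
tool_rot: [0.001, 0.014, 1.0, 0.0]
contact_force: [-2.1, -1.4, 8.4]
gripper_width: 0.677
grasp_force: 43.5
```

Request:
step_arm(increments=[[[-1, 0, 0, -20, 0, 0, 0], [-1, 0, 0, -60, 0, 0, 0], [-1, 0, 0, -100, 0, 0, 0], [-1, 0, 0, -130, 0, 0, 0], [-1, 0, 0, -130, 0, 0, 0], [-1, 0, 0, -130, 0, 0, 0]]])

```text
t: 20.88
eef_pos: [0.4234, 0.153, 0.1314]
tool_rot: [0.003, 0.014, 1.0, 0.002]
contact_force: [-0.2, -0.5, -1.2]
gripper_width: 0.672
grasp_force: 43.0
```

Run:
```python
from h import *
s,p,R=st();print(p,s['gripper_width'],s['grasp_force'],s['t'])
mv([.640,.0262,.085],YW); snap('wrist','w10'); inhand('w10',p[2]+.009)
```

```text
[0.42336682 0.15298391 0.131374  ] 0.672228608832749 42.966347336769104 20.8833
shift [-219.9 -120.8   47.1] [ 0.2  0.3 -0. ] rows>= 7.0 q7 1.1
inhand [  228   233   169   149 23546] [419.3 153.7] [58.9 59.5] 88.2
```

Request:
step_arm(increments=[[[-1, -220, -121, 0, 0, 0, 0], [-1, -220, -121, 0, 0, 0, 0], [-1, -220, -121, 0, 0, 0, 0], [-1, -220, -121, 0, 0, 0, 0], [-1, -220, -121, 0, 0, 0, 0], [-1, -220, -121, 0, 0, 0, 0], [-1, -220, -121, 0, 0, 0, 0], [-1, -220, -121, 0, 0, 0, 0], [-1, -220, -121, 0, 0, 0, 0], [-1, -220, -121, 0, 0, 0, 0]]])

```text
t: 21.77
eef_pos: [0.6366, 0.0261, 0.1275]
tool_rot: [-0.002, 0.013, 1.0, 0.0]
contact_force: [-0.2, 0.0, -0.1]
gripper_width: 0.673
grasp_force: 43.0
```

```bash
cat >> h.py <<'E'
def hov(f):
    snap('wrist',f); s,p,R=st(); print(p.round(4),round(s['gripper_width'],3),round(s['grasp_force'],1),s['t'])
    inhand(f,p[2]+.009); return p
E
python3 - <<'E'
from h import *
hov('w11'); p=hov('w12')
for f in('w4','w7','w12'):
  im=cv2.cvtColor(cv2.imread(f'pics/{f}.png'),cv2.COLOR_BGR2HSV)[:,312]
  r=[i for i in range(300,420) if im[i,1]>140 and im[i,2]>30]; print(f,'far edge row',max(r))
mv([.640,.0262,.027],YW)
E
```

```text
[0.6368 0.0262 0.128 ] 0.674 43.0 21.8167
inhand [  229   193   168   189 26807] [625.3  27. ] [58.6 72.9] 88.5
[0.637  0.0263 0.1284] 0.672 43.0 21.8667
inhand [  229   193   168   189 26828] [625.6  27.2] [58.6 72.9] 88.5
w4 far edge row 387
w7 far edge row 386
w12 far edge row 380
shift [ -3.1  -0.  101.4] [ 0.  -0.1  0.1] rows>= 3.0 q7 1.5
```

Request:
step_arm(increments=[[[-1, -6, 0, 20, 0, 0, 0], [-1, -6, 0, 40, 0, 0, 0], [-1, -6, 0, 46, 0, 0, 0], [-1, -6, 0, 55, 0, 0, 0], [-1, -6, 0, 70, 0, 0, 0], [-1, -6, 0, 85, 0, 0, 0], [-1, -6, 0, 95, 0, 0, 0], [-1, -6, 0, 101, 0, 0, 0], [-1, -6, 0, 101, 0, 0, 0], [-1, -6, 0, 101, 0, 0, 0]]])

```text
t: 22.7
eef_pos: [0.6449, 0.0252, 0.0349]
tool_rot: [0.001, 0.014, 1.0, 0.001]
contact_force: [-21.0, -0.2, 50.8]
gripper_width: 0.672
grasp_force: 74.4
```

Run:
```python
from h import *
s,p,R=st();print(p,s['gripper_width'],s['grasp_force'],s['contact_force'])
snap('top','top5');find('top5')
mv([.454,-.3243,.13],np.deg2rad(97.4))
```

```text
[0.6448555  0.02524054 0.03486269] 0.67198448276729 74.440358877182 [-20.95133611  -0.16653526  50.81129632]
top5 [ 450.6 -324.8] [57.8 58.5] 7.3
top5 [ 610.2 -388.6] [58.  58.1] 42.8
shift [ 180.6 -354.7  -96.1] [ 0.1  0.1 -9. ] rows>= 10.0 q7 1.52
```

It caught on the far plate because I corrected from an unsettled reading. I'll release it and press it flat as before. From now on I'll settle before every correction.

Request:
step_arm(increments=[[[0.7, 4, 0, -8, 0, 0, 0], [0.7, 4, 0, -8, 0, 0, 0], [0.7, 4, 0, -8, 0, 0, 0], [0.7, 4, 0, -40, 0, 0, 0], [0.7, 4, 0, -80, 0, 0, 0], [-1, 4, 0, -110, 0, 0, 0], [-1, 4, 0, -110, 0, 0, 0], [-1, 4, 0, -110, 0, 0, 0], [-1, 4, 0, -110, 0, 0, 0], [-1, 4, 0, -110, 0, 0, 0]]])

```text
t: 23.58
eef_pos: [0.6391, 0.025, 0.136]
tool_rot: [-0.001, 0.014, 1.0, -0.0]
contact_force: [-0.0, -0.8, -0.1]
gripper_width: 0.14
grasp_force: 0.0
```

Run:
```python
from h import *
s,p,R=st();print(p,s['gripper_width'],s['contact_force']); mv([.657,.0257,.09],YW)
snap('top','top6');find('top6');find('top6',.06)
```

```text
[0.63911071 0.02500404 0.13601548] 0.13954761746870425 [-0.01288853 -0.79760649 -0.05807517]
shift [-18.    1.2  46. ] [-0.  -0.2 -0. ] rows>= 2.0 q7 1.5
top6 [ 450.2 -324.7] [57.6 58.7] 7.6
top6 [ 610.1 -388.5] [58.  58.4] 42.8
top6 [ 447.3 -312.4] [55.5 56.5] 7.6
top6 [ 601.4 -373.9] [55.8 56.2] 42.8
```

Request:
step_arm(increments=[[[-1, -17, 1, 0, 0, 0, 0], [-1, -17, 1, 10, 0, 0, 0], [-1, -17, 1, 40, 0, 0, 0], [-1, -17, 1, 50, 0, 0, 0], [-1, -17, 1, 60, 0, 0, 0], [-1, -17, 1, 68, 0, 0, 0], [-1, -17, 1, 76, 0, 0, 0], [-1, -17, 1, 84, 0, 0, 0], [-1, -17, 1, 92, 0, 0, 0], [-1, -17, 1, 97, 0, 0, 0]]])

```text
t: 24.47
eef_pos: [0.6571, 0.0254, 0.0401]
tool_rot: [-0.0, 0.014, 1.0, 0.0]
contact_force: [-0.3, -0.0, -0.3]
gripper_width: 0.002
grasp_force: 0.0
```

Request:
step_arm(increments=[[[-1, 0, 0, 5, 0, 0, 0], [-1, 0, 0, 6, 0, 0, 0], [-1, 0, 0, 6, 0, 0, 0], [-1, 0, 0, 6, 0, 0, 0]]])

```text
t: 24.8
eef_pos: [0.6575, 0.0254, 0.0351]
tool_rot: [0.0, 0.014, 1.0, 0.0]
contact_force: [0.6, -0.5, 0.4]
gripper_width: 0.003
grasp_force: 0.0
```

Request:
step_arm(increments=[[[-1, 0, 0, -40, 0, 0, 0], [-1, 0, 0, -80, 0, 0, 0], [-1, 83, 0, -103, 0, 0, 0], [-1, 83, 0, -103, 0, 0, 0], [-1, 83, 0, -103, 0, 0, 0], [-1, 83, 0, -103, 0, 0, 0], [-1, 83, 0, -103, 0, 0, 0], [-1, 83, 0, -103, 0, 0, 0]]])

```text
t: 25.47
eef_pos: [0.5757, 0.0279, 0.1381]
tool_rot: [0.001, 0.014, 1.0, 0.0]
contact_force: [-0.4, 0.3, 0.5]
gripper_width: 0.005
grasp_force: 0.0
```

Run:
```python
from h import *
snap('wrist','w13');s,p,R=st();print(p)
a=cv2.imread('pics/w13.png')[220:425,200:410];a=cv2.resize(a,None,fx=2.8,fy=2.8,interpolation=cv2.INTER_CUBIC)
for z,c in ((66,(0,255,0)),(31,(255,0,255))):
  for sx in(-1,1):
    for yy in (-20,20) if z==66 else (-30,30):
      y=np.deg2rad(-1.6);X=np.array([PK[0],PK[1],0])+np.array([np.cos(y)*sx*(34 if z==66 else 30)-np.sin(y)*yy,np.sin(y)*sx*(34 if z==66 else 30)+np.cos(y)*yy,z])/1000
      u=proj('w13',X)[0]; cv2.circle(a,(int((u[0]-200)*2.8),int((u[1]-220)*2.8)),3,c,-1)
cv2.imwrite('pics/c13.png',a)
```

```text
[0.57566315 0.02780451 0.1377753 ]
```

View pics/c13.png

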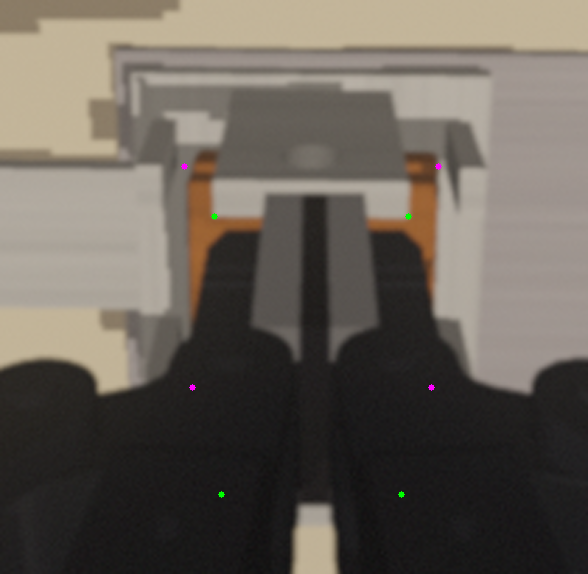

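The view shows the near end of the stack at its predicted corners (about (190,167) and (436,167)), but the shut fingers hide the rest. I'll check it numerically from the top camera while fetching coaster 4.

Run:
```python
from h import *
mv([.453,-.3243,.04],np.deg2rad(97.4))
```

```text
shift [ 112.7 -355.4   97.7] [-0.   0.1 -9. ] rows>= 10.0 q7 1.47
```

Request:
step_arm(increments=[[[0.7, 113, -355, -20, 0, 0, -9], [0.7, 113, -355, -20, 0, 0, -9], [0.7, 113, -355, -20, 0, 0, -9], [0.7, 113, -355, -20, 0, 0, -9], [0.7, 113, -355, -20, 0, 0, -9], [0.7, 113, -355, -20, 0, 0, -9], [0.7, 113, -355, -20, 0, 0, -9], [0.7, 113, -355, -20, 0, 0, -9], [0.7, 113, -355, -20, 0, 0, -9], [0.7, 113, -355, -20, 0, 0, -9]]])

```text
t: 26.35
eef_pos: [0.4475, -0.334, 0.1584]
tool_rot: [-0.0, -0.058, 0.998, -0.003]
contact_force: [-1.0, -0.1, -1.0]
gripper_width: 0.849
grasp_force: 0.0
```

Request:
step_arm(increments=[[[0.7, 0, 0, 60, 0, 0, 0], [0.7, 0, 0, 100, 0, 0, 0], [0.7, 0, 0, 118, 0, 0, 0], [0.7, 0, 0, 118, 0, 0, 0], [0.7, 0, 0, 118, 0, 0, 0]]])

```text
t: 26.77
eef_pos: [0.4506, -0.3235, 0.0382]
tool_rot: [-0.002, -0.064, 0.998, 0.001]
contact_force: [0.4, -0.6, 1.1]
gripper_width: 0.847
grasp_force: 0.0
```

Run:
```python
from h import *
snap('top','top7');find('top7');find('top7',.031);snap('scene','scene7');find('scene7',.031);find('scene7')
s,p,R=st();print(p,s['t']);mv([.453,-.3243,0],np.deg2rad(97.4))
```

```text
top7 [ 609.5 -389.1] [57.8 59.2] 44.9
top7 [645.5  26.5] [60.7 64.5] 88.3
top7 [ 605.6 -382.4] [56.9 58.2] 44.9
top7 [640.9  26.2] [59.6 63.4] 88.3
scene7 [646.3  28.2] [65.5 61.2] 87.1
scene7 [ 623.6 -366.8] [57.2 56.2] 43.6
scene7 [ 470.  -305.1] [57.  57.7] 8.8
scene7 [638.5  17. ] [67.1 62.8] 87.1
scene7 [ 615.2 -388. ] [58.6 57.6] 43.6
scene7 [ 457.7 -324.7] [58.4 59.1] 8.8
[ 0.45279709 -0.32497139  0.04137842] 26.8667
shift [-0.2  0.7 41.4] [-0.1  0.1 -0. ] rows>= 1.0 q7 2.37
```

Request:
step_arm(increments=[[[0.7, 0, 1, 20, 0, 0, 0], [0.7, 0, 1, 35, 0, 0, 0], [0.7, 0, 1, 41, 0, 0, 0], [0.7, 0, 1, 41, 0, 0, 0], [-1, 0, 1, 41, 0, 0, 0], [-1, 0, 1, 41, 0, 0, 0], [-1, 0, 1, 41, 0, 0, 0], [-1, 0, 1, 41, 0, 0, 0], [-1, 0, 1, 41, 0, 0, 0], [-1, 0, 1, 41, 0, 0, 0]]], force=40)

```text
t: 27.7
eef_pos: [0.4523, -0.3237, 0.0011]
tool_rot: [0.001, -0.064, 0.998, -0.001]
contact_force: [-1.9, 1.0, 7.0]
gripper_width: 0.672
grasp_force: 41.1
```

Request:
step_arm(increments=[[[-1, 0, 0, -20, 0, 0, 0], [-1, 0, 0, -60, 0, 0, 0], [-1, 0, 0, -100, 0, 0, 0], [-1, 0, 0, -130, 0, 0, 0], [-1, 0, 0, -130, 0, 0, 0], [-1, 0, 0, -130, 0, 0, 0], [-1, 0, 0, -130, 0, 0, 0], [-1, 0, 0, -130, 0, 0, 0]]])

```text
t: 28.37
eef_pos: [0.4505, -0.3224, 0.1281]
tool_rot: [-0.001, -0.064, 0.998, 0.0]
contact_force: [-0.3, 0.3, -0.2]
gripper_width: 0.671
grasp_force: 42.7
```

```bash
cat >> h.py <<'E'
def edge(f):
  im=cv2.cvtColor(cv2.imread(f'pics/{f}.png'),cv2.COLOR_BGR2HSV)[:,312]
  print(f,'far edge row',max(i for i in range(300,420) if im[i,1]>140 and im[i,2]>30))
E
python3 - <<'E'
from h import *
hov('w14');edge('w14'); mv([.639,.0262,.135],YW)
E
```

```text
[ 0.4504 -0.3224  0.1277] 0.668 42.7 28.4167
inhand [  229   238   167   146 22838] [ 447.9 -322.1] [58.5 59. ] 7.4
w14 far edge row 383
shift [-231.8  321.5   -7.3] [ 0.1 -0.1  9. ] rows>= 10.0 q7 2.33
```

Request:
step_arm(increments=[[[-1, -232, 321.5, -10, 0, 0, 9], [-1, -232, 321.5, -10, 0, 0, 9], [-1, -232, 321.5, -10, 0, 0, 9], [-1, -232, 321.5, -10, 0, 0, 9], [-1, -232, 321.5, -10, 0, 0, 9], [-1, -232, 321.5, -10, 0, 0, 9], [-1, -232, 321.5, -10, 0, 0, 9], [-1, -232, 321.5, -10, 0, 0, 9], [-1, -232, 321.5, -10, 0, 0, 9], [-1, -232, 321.5, -10, 0, 0, 9]]])

```text
t: 29.25
eef_pos: [0.641, 0.0321, 0.1373]
tool_rot: [-0.001, 0.011, 1.0, 0.001]
contact_force: [0.5, 0.8, 0.1]
gripper_width: 0.665
grasp_force: 42.7
```

Run:
```python
from h import *
s,p,R=st();print(p,s['gripper_width'],s['grasp_force']);mv([.639,.0262,.13],YW)
```

```text
[0.64100094 0.03208195 0.13727903] 0.664646268416315 42.70498752593994
shift [ 1.9 -5.9  7.3] [ 0.1 -0.1  0.3] rows>= 1.0 q7 1.52
```

Lower to just above the plates, then settle and read before correcting.

Request:
step_arm(increments=[[[-1, 0, 0, 20, 0, 0, 0], [-1, 0, 0, 40, 0, 0, 0], [-1, 0, 0, 48, 0, 0, 0], [-1, 0, 0, 48, 0, 0, 0], [-1, 0, 0, 48, 0, 0, 0], [-1, 0, 0, 48, 0, 0, 0], [-1, 0, 0, 48, 0, 0, 0], [-1, 0, 0, 48, 0, 0, 0]]])

```text
t: 29.92
eef_pos: [0.6407, 0.0255, 0.0919]
tool_rot: [0.001, 0.014, 1.0, 0.0]
contact_force: [0.5, -0.8, -0.8]
gripper_width: 0.664
grasp_force: 42.7
```

Run:
```python
from h import *
hov('w15');edge('w15');mv([.639,.0262,.034],YW)
```

```text
[0.6405 0.0255 0.0917] 0.668 42.7 29.9667
inhand [  229   197   167   187 26654] [630.8  26.2] [58.6 72.9] 88.4
w15 far edge row 383
shift [ 1.6  0.6 57.7] [ 0.   0.1 -0. ] rows>= 2.0 q7 1.53
```

Request:
step_arm(increments=[[[-1, 1.5, 0.5, 0, 0, 0, 0], [-1, 1.5, 0.5, 0, 0, 0, 0], [-1, 1.5, 0.5, 10, 0, 0, 0], [-1, 1.5, 0.5, 20, 0, 0, 0], [-1, 1.5, 0.5, 30, 0, 0, 0], [-1, 1.5, 0.5, 36, 0, 0, 0], [-1, 1.5, 0.5, 36, 0, 0, 0]]])

```text
t: 30.55
eef_pos: [0.6369, 0.0261, 0.0523]
tool_rot: [-0.002, 0.014, 1.0, -0.0]
contact_force: [-0.3, -1.0, -1.1]
gripper_width: 0.668
grasp_force: 42.7
```

Request:
step_arm(increments=[[[-1, 0, 0, 6, 0, 0, 0], [-1, 0, 0, 12, 0, 0, 0], [-1, 0, 0, 18, 0, 0, 0], [-1, 0, 0, 21, 0, 0, 0], [-1, 0, 0, 21, 0, 0, 0], [-1, 0, 0, 21, 0, 0, 0]]])

```text
t: 31.05
eef_pos: [0.6384, 0.0262, 0.0336]
tool_rot: [-0.0, 0.014, 1.0, -0.0]
contact_force: [1.0, -0.6, 0.0]
gripper_width: 0.665
grasp_force: 42.7
```

Request:
step_arm(increments=[[[0.7, 0, 0, 0, 0, 0, 0], [0.7, 0, 0, 0, 0, 0, 0], [0.7, 0, 0, 0, 0, 0, 0], [0.7, 0, 0, -25, 0, 0, 0], [0.7, 0, 0, -60, 0, 0, 0], [0.7, 0, 0, -100, 0, 0, 0], [0.7, 0, 0, -100, 0, 0, 0], [0.7, 0, 0, -100, 0, 0, 0], [0.7, 0, 0, -100, 0, 0, 0]]])

```text
t: 31.8
eef_pos: [0.6383, 0.0264, 0.1339]
tool_rot: [0.0, 0.014, 1.0, 0.0]
contact_force: [0.0, 0.2, 0.1]
gripper_width: 0.849
grasp_force: 0.0
```

Run:
```python
from h import *
snap('top','top8');find('top8');s,p,R=st();print(p)
mv([.612,-.3883,.13],np.deg2rad(44));mv([.612,-.3883,.13],np.deg2rad(134))
```

```text
top8 [ 609.  -388.8] [56.  59.5] 43.0
[0.63768508 0.02630951 0.13294918]
shift [  14.  -415.2    3. ] [-0.  -0.1 44.4] rows>= 10.0 q7 1.52
shift [  14.  -415.2    3. ] [  0.   -0.1 -45.6] rows>= 10.0 q7 1.52
```

Request:
step_arm(increments=[[[0.7, 14, -415, -20, 0, 0, 44.4], [0.7, 14, -415, -20, 0, 0, 44.4], [0.7, 14, -415, -20, 0, 0, 44.4], [0.7, 14, -415, -20, 0, 0, 44.4], [0.7, 14, -415, -20, 0, 0, 44.4], [0.7, 14, -415, -20, 0, 0, 44.4], [0.7, 14, -415, -20, 0, 0, 44.4], [0.7, 14, -415, -20, 0, 0, 44.4], [0.7, 14, -415, -20, 0, 0, 44.4], [0.7, 14, -415, -20, 0, 0, 44.4]]])

```text
t: 32.68
eef_pos: [0.6114, -0.3897, 0.1518]
tool_rot: [-0.002, 0.391, 0.92, 0.0]
contact_force: [0.4, -0.3, -0.1]
gripper_width: 0.848
grasp_force: 0.0
```

Request:
step_arm(increments=[[[0.7, 0, 0, 0, 0, 0, 0], [0.7, 0, 0, 0, 0, 0, 0], [0.7, 0, 0, 0, 0, 0, 0], [0.7, 0, 0, 0, 0, 0, 0]]])

```text
t: 33.02
eef_pos: [0.6131, -0.3858, 0.1523]
tool_rot: [-0.001, 0.39, 0.921, 0.001]
contact_force: [-0.7, -0.3, 0.5]
gripper_width: 0.847
grasp_force: 0.0
```

Run:
```python
from h import *
snap('top','top9');find('top9');find('top9',.038);find('scene7')
print('funnel',onz('top0',(430,170),.0),onz('top0',(437,158),.1))
s,p,R=st();print(p);mv([.612,-.3883,.0],np.deg2rad(44))
```

```text
top9 [ 611.7 -387.5] [52.3 60.2] 45.2
top9 [645.5  26.5] [60.7 64.5] 88.3
top9 [ 606.5 -379. ] [51.2 58.9] 45.2
top9 [639.6  26.1] [59.4 63.1] 88.3
scene7 [638.5  17. ] [67.1 62.8] 87.1
scene7 [ 615.2 -388. ] [58.6 57.6] 43.6
scene7 [ 457.7 -324.7] [58.4 59.1] 8.8
funnel [ 0.73691666 -0.31828819  0.        ] [ 0.74435127 -0.31649254  0.1       ]
[ 0.61339339 -0.38563152  0.15270824]
shift [ -1.3  -3.  152.7] [ 0.  -0.1  0.1] rows>= 4.0 q7 1.48
```

Request:
step_arm(increments=[[[0.7, -1, -3, 60, 0, 0, 0], [0.7, -1, -3, 100, 0, 0, 0], [0.7, -1, -3, 130, 0, 0, 0], [0.7, -1, -3, 145, 0, 0, 0], [0.7, -1, -3, 152.5, 0, 0, 0], [0.7, -1, -3, 152.5, 0, 0, 0], [0.7, -1, -3, 152.5, 0, 0, 0], [0.7, -1, -3, 152.5, 0, 0, 0]]])

```text
t: 33.73
eef_pos: [0.613, -0.3917, 0.0038]
tool_rot: [0.002, 0.391, 0.921, -0.0]
contact_force: [-0.4, 0.5, -0.0]
gripper_width: 0.853
grasp_force: 0.0
```

Request:
step_arm(increments=[[[-1, 0, 0, 0, 0, 0, 0], [-1, 0, 0, 0, 0, 0, 0], [-1, 0, 0, 0, 0, 0, 0], [-1, 0, 0, 0, 0, 0, 0], [-1, 0, 0, 0, 0, 0, 0], [-1, 0, 0, 0, 0, 0, 0]]], force=40)

```text
t: 34.23
eef_pos: [0.6145, -0.3949, 0.0072]
tool_rot: [0.005, 0.391, 0.92, -0.001]
contact_force: [0.1, -1.1, 17.9]
gripper_width: 0.01
grasp_force: 9.6
```

Request:
step_arm(increments=[[[-1, 0, 0, -20, 0, 0, 0], [-1, 0, 0, -60, 0, 0, 0], [-1, 0, 0, -100, 0, 0, 0], [-1, 0, 0, -140, 0, 0, 0], [-1, 0, 0, -140, 0, 0, 0], [-1, 0, 0, -140, 0, 0, 0], [-1, 0, 0, -140, 0, 0, 0], [-1, 0, 0, -140, 0, 0, 0]]])

```text
t: 34.9
eef_pos: [0.6107, -0.3903, 0.1403]
tool_rot: [-0.001, 0.391, 0.92, 0.0]
contact_force: [-0.4, 0.3, -0.5]
gripper_width: -0.001
grasp_force: 0.0
```

Run:
```python
from h import *
hov('w16');edge('w16'); mv([.6385,.0262,.14],YW)
```

```text
[ 0.6106 -0.3903  0.1399] 0.002 0.0 34.95
inhand [     0      0    640    480 298604] [ 602.2 -376.6] [267.1 178.7] 44.0Traceback (most recent call last):
  File "<stdin>", line 2, in <module>
  File "h.py", line 57, in edge
    print(f,'far edge row',max(i for i in range(300,420) if im[i,1]>140 and im[i,2]>30))
                           ~~~^^^^^^^^^^^^^^^^^^^^^^^^^^^^^^^^^^^^^^^^^^^^^^^^^^^^^^^^^
ValueError: max() iterable argument is empty
```

Run:
```python
from h import *
find('w16');snap('top','top10');find('top10');snap('scene','sc10');find('sc10');s,p,R=st();print(p); mv([.612,-.3883,.05],np.deg2rad(44))
```

```text
w16 [ 610.7 -388.7] [59.4 59.2] 44.1
top10 [ 610.1 -388.6] [53.9 58.4] 43.0
top10 [645.5  26.5] [60.7 64.5] 88.3
sc10 [ 615.3 -388. ] [58.6 57.6] 44.2
[ 0.61064553 -0.39049198  0.13980853]
shift [ 0.4  2.6 89.8] [-0.  -0.1 -0. ] rows>= 3.0 q7 1.49
```

Coaster 5 hasn't moved. The fingers stayed a few mm too high, so I'll go lower and check the height before closing.

Request:
step_arm(increments=[[[0.7, 0.5, 2, 40, 0, 0, 0], [0.7, 0.5, 2, 80, 0, 0, 0], [0.7, 0.5, 2, 110, 0, 0, 0], [0.7, 0.5, 2, 125, 0, 0, 0], [0.7, 0.5, 2, 135, 0, 0, 0], [0.7, 0.5, 2, 135, 0, 0, 0], [0.7, 0.5, 2, 135, 0, 0, 0], [0.7, 0.5, 2, 135, 0, 0, 0]]])

```text
t: 35.72
eef_pos: [0.6137, -0.3905, 0.0085]
tool_rot: [0.002, 0.391, 0.92, -0.0]
contact_force: [-0.2, -0.2, 0.4]
gripper_width: 0.849
grasp_force: 0.0
```

Run:
```python
from h import *
s,p,R=st();print(p,s['gripper_width']); mv([.612,-.3883,-.0025],np.deg2rad(44))
```

```text
[ 0.61367512 -0.39045537  0.00849162] 0.8492171280967836
shift [ 2.8  0.3 11. ] [ 0.   0.2 -0. ] rows>= 1.0 q7 1.53
```

Request:
step_arm(increments=[[[0.7, 1, 0, 6, 0, 0, 0], [0.7, 1, 0, 10, 0, 0, 0], [0.7, 1, 0, 10, 0, 0, 0], [0.7, 1, 0, 10, 0, 0, 0], [-1, 1, 0, 10, 0, 0, 0], [-1, 1, 0, 10, 0, 0, 0], [-1, 1, 0, 10, 0, 0, 0], [-1, 1, 0, 10, 0, 0, 0], [-1, 1, 0, 10, 0, 0, 0], [-1, 1, 0, 10, 0, 0, 0]]], force=40)

```text
t: 36.55
eef_pos: [0.612, -0.3889, -0.0031]
tool_rot: [0.0, 0.391, 0.92, -0.0]
contact_force: [-1.4, 0.9, 5.7]
gripper_width: 0.686
grasp_force: 43.4
```

Request:
step_arm(increments=[[[-1, 0, 0, -20, 0, 0, 0], [-1, 0, 0, -60, 0, 0, 0], [-1, 0, 0, -100, 0, 0, 0], [-1, 0, 0, -140, 0, 0, 0], [-1, 0, 0, -140, 0, 0, 0], [-1, 0, 0, -140, 0, 0, 0], [-1, 0, 0, -140, 0, 0, 0], [-1, 0, 0, -140, 0, 0, 0]]])

```text
t: 37.22
eef_pos: [0.6107, -0.3875, 0.1341]
tool_rot: [-0.002, 0.391, 0.92, 0.0]
contact_force: [-0.4, 0.6, -1.7]
gripper_width: 0.686
grasp_force: 43.1
```

Run:
```python
from h import *
hov('w17'); mv([.6385,.0262,.14],YW);edge('w17')
```

```text
[ 0.6107 -0.3875  0.134 ] 0.692 43.1 37.2667
inhand [  227   242   171   150 24313] [ 610.5 -387.1] [60.2 60.6] 44.0
shift [278.3 307.4  -5.3] [  0.   -0.2 -44.4] rows>= 10.0 q7 1.49
w17 far edge row 391
```

Request:
step_arm(increments=[[[-1, 278, 307, -5, 0, 0, -44.4], [-1, 278, 307, -5, 0, 0, -44.4], [-1, 278, 307, -5, 0, 0, -44.4], [-1, 278, 307, -5, 0, 0, -44.4], [-1, 278, 307, -5, 0, 0, -44.4], [-1, 278, 307, -5, 0, 0, -44.4], [-1, 278, 307, -5, 0, 0, -44.4], [-1, 278, 307, -5, 0, 0, -44.4], [-1, 278, 307, -5, 0, 0, -44.4], [-1, 278, 307, -5, 0, 0, -44.4]]])

```text
t: 38.1
eef_pos: [0.6385, 0.0273, 0.1398]
tool_rot: [-0.001, 0.014, 1.0, 0.0]
contact_force: [1.1, -0.9, -0.0]
gripper_width: 0.682
grasp_force: 43.1
```

Request:
step_arm(increments=[[[-1, 0, 0, 0, 0, 0, 0], [-1, 0, 0, 20, 0, 0, 0], [-1, 0, 0, 45, 0, 0, 0], [-1, 0, 0, 45, 0, 0, 0], [-1, 0, 0, 45, 0, 0, 0], [-1, 0, 0, 45, 0, 0, 0], [-1, 0, 0, 45, 0, 0, 0]]])

```text
t: 38.68
eef_pos: [0.6404, 0.0243, 0.0974]
tool_rot: [0.001, 0.014, 1.0, 0.0]
contact_force: [-0.1, -0.5, -0.6]
gripper_width: 0.685
grasp_force: 43.2
```

Run:
```python
from h import *
hov('w18'); mv([.639,.0262,.037],YW);edge('w18')
```

```text
[0.6404 0.0244 0.0975] 0.685 43.2 38.7333
inhand [  227   196   171   197 28866] [632.3  25.2] [60.4 77.2] 88.3
shift [ 1.6  1.8 60.5] [ 0.   0.1 -0. ] rows>= 2.0 q7 1.53
w18 far edge row 391
```

Request:
step_arm(increments=[[[-1, 1.5, 1.5, 0, 0, 0, 0], [-1, 1.5, 1.5, 10, 0, 0, 0], [-1, 1.5, 1.5, 20, 0, 0, 0], [-1, 1.5, 1.5, 30, 0, 0, 0], [-1, 1.5, 1.5, 40, 0, 0, 0], [-1, 1.5, 1.5, 44, 0, 0, 0], [-1, 1.5, 1.5, 44, 0, 0, 0]]])

```text
t: 39.32
eef_pos: [0.6368, 0.0261, 0.0503]
tool_rot: [-0.002, 0.014, 1.0, -0.0]
contact_force: [-0.1, -0.2, -0.3]
gripper_width: 0.687
grasp_force: 43.2
```

Request:
step_arm(increments=[[[-1, 0, 0, 6, 0, 0, 0], [-1, 0, 0, 12, 0, 0, 0], [-1, 0, 0, 16, 0, 0, 0], [-1, 0, 0, 16, 0, 0, 0], [-1, 0, 0, 16, 0, 0, 0]]])

```text
t: 39.73
eef_pos: [0.638, 0.0262, 0.0361]
tool_rot: [-0.0, 0.014, 1.0, -0.0]
contact_force: [-0.2, -0.6, -0.3]
gripper_width: 0.685
grasp_force: 43.2
```

No contact on the way down, so the stack is flat underneath. I'll release, take a picture of the stack, and then go over the pin.

Request:
step_arm(increments=[[[0.7, 0, 0, 0, 0, 0, 0], [0.7, 0, 0, 0, 0, 0, 0], [0.7, 0, 0, 0, 0, 0, 0], [0.7, 0, 0, -25, 0, 0, 0], [0.7, 0, 0, -60, 0, 0, 0], [0.7, 0, 0, -100, 0, 0, 0], [1, -50, 0, -140, 0, 0, 0], [1, -70, 0, -150, 0, 0, 0], [1, -70, 0, -150, 0, 0, 0], [1, -70, 0, -150, 0, 0, 0]]])

```text
t: 40.57
eef_pos: [0.7107, 0.0241, 0.1884]
tool_rot: [0.002, 0.014, 1.0, 0.0]
contact_force: [-0.6, -0.3, -0.8]
gripper_width: 0.997
grasp_force: 0.0
```

Run:
```python
from h import *
snap('wrist','w19'); s,p,R=st();print(p); mv([.67,-.215,.18],np.deg2rad(98))
```

```text
[0.7082914  0.02418444 0.1863991 ]
shift [  31.5 -240.2    6.4] [ 0.   0.  -9.6] rows>= 6.0 q7 1.53
```

Request:
step_arm(increments=[[[1, 31, -240, 0, 0, 0, -9.6], [1, 31, -240, 0, 0, 0, -9.6], [1, 31, -240, 0, 0, 0, -9.6], [1, 31, -240, 0, 0, 0, -9.6], [1, 31, -240, 0, 0, 0, -9.6], [1, 31, -240, 0, 0, 0, -9.6], [1, 31, -240, 0, 0, 0, -9.6], [1, 31, -240, 0, 0, 0, -9.6], [1, 31, -240, 0, 0, 0, -9.6], [1, 31, -240, 0, 0, 0, -9.6]]])

```text
t: 41.45
eef_pos: [0.6701, -0.212, 0.1853]
tool_rot: [-0.001, -0.071, 0.997, 0.001]
contact_force: [0.7, 0.1, -0.4]
gripper_width: 0.997
grasp_force: 0.0
```

Run:
```python
from h import *
snap('wrist','w20'); s,p,R=st();print(p)
a=cv2.imread('pics/w19.png'); a=cv2.resize(a[20:200,230:400],None,fx=2.35,fy=3,interpolation=cv2.INTER_CUBIC)
for z,c in ((66,(0,255,0)),(45,(255,0,255))):
  for sx in(-1,1):
    for yy in (-20,20) if z==66 else (-30,30):
      k=34 if z==66 else 30
      y=np.deg2rad(-1.6);X=np.array([PK[0],PK[1],0])+np.array([np.cos(y)*sx*k-np.sin(y)*yy,np.sin(y)*sx*k+np.cos(y)*yy,z])/1000
      u=proj('w19',X)[0]; cv2.circle(a,(int((u[0]-230)*2.35),int((u[1]-20)*3)),2,c,-1)
b=cv2.imread('pics/w20.png')[10:280,225:415]; b=cv2.resize(b,(380,540),interpolation=cv2.INTER_CUBIC)
cv2.imwrite('pics/c20.png',np.hstack([a,b])); print(a.shape,b.shape)
```

```text
[ 0.6703693  -0.21196968  0.18556928]
(540, 400, 3) (540, 380, 3)
```

View pics/c20.png

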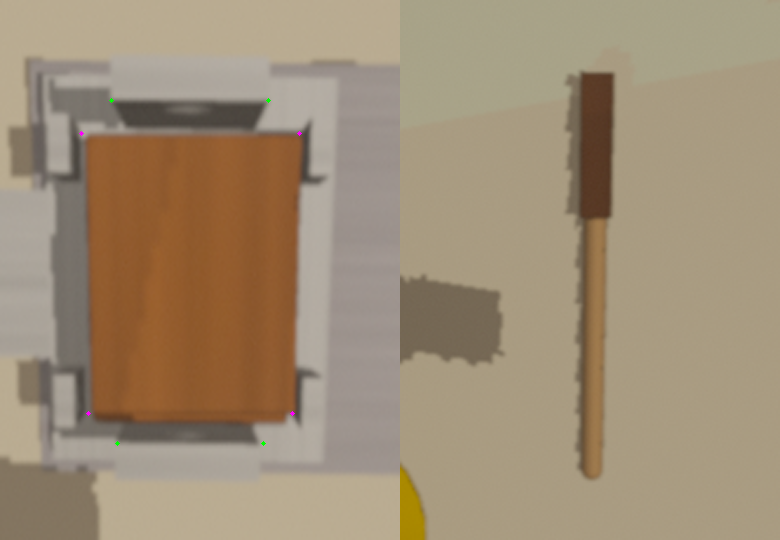

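The left panel shows the stack flat and square in the pocket (corners within about 1 mm). The right panel shows the pin, its handle running from (597,73) to (596,217) and its tip at (592,478). Compute the pin pose.

Run:
```python
from h import *
c=lambda u,v:(225+(u-400)/2,10+v/2)
a=onz('w20',c(597,73),.012);b=onz('w20',c(596,217),.012);t=onz('w20',c(592,478),.006);m=onz('w20',c(594,300),.0105)
print(a,b,t,m); yaw=np.arctan2(*(t-a)[:2][::-1]); print(np.rad2deg(yaw),np.linalg.norm((b-a)[:2]),np.linalg.norm((t-b)[:2]))
z1=tri(('w20',c(596,217)),('w3',(203,234)));print('tri shoulder',z1)
mid=t[:2]-.130*np.array([np.cos(yaw),np.sin(yaw)]);print('mid',mid,(a+b)/2)
mid=((a+b)/2)[:2]*.5+mid*.5; print(mid)
mv([*mid,.03],yaw+np.pi/2)
```

```text
[ 0.55232042 -0.21985692  0.012     ] [ 0.60095768 -0.21287312  0.012     ] [ 0.70459516 -0.19874889  0.006     ] [ 0.63146721 -0.20900489  0.0105    ]
7.891938684756928 0.04913610006130367 0.10459552009067077
tri shoulder [ 0.60163114 -0.21213588  0.00461573]
mid [ 0.57582642 -0.21659856] [ 0.57663905 -0.21636502  0.012     ]
[ 0.57623273 -0.21648179]
shift [ 93.7   8.6 155.7] [ 0.1 -0.   0.3] rows>= 5.0 q7 2.03
```

Request:
step_arm(increments=[[[0.2, 94, 8.5, 60, 0, 0, 0.3], [0.2, 94, 8.5, 100, 0, 0, 0.3], [0.2, 94, 8.5, 130, 0, 0, 0.3], [0.2, 94, 8.5, 155, 0, 0, 0.3], [0.2, 94, 8.5, 165, 0, 0, 0.3], [0.2, 94, 8.5, 165, 0, 0, 0.3], [0.2, 94, 8.5, 165, 0, 0, 0.3], [0.2, 94, 8.5, 165, 0, 0, 0.3], [0.2, 94, 8.5, 165, 0, 0, 0.3]]])

```text
t: 42.25
eef_pos: [0.5789, -0.2194, 0.0238]
tool_rot: [0.002, -0.068, 0.998, -0.001]
contact_force: [0.2, -0.3, 0.4]
gripper_width: 0.599
grasp_force: 0.0
```

Run:
```python
from h import *
s,p,R=st();print(p,s['gripper_width'],s['contact_force']); mv([.5762,-.2165,.003],np.deg2rad(97.9))
```

```text
[ 0.57888739 -0.21942205  0.02383767] 0.5989617669610022 [ 0.21898794 -0.2891158   0.4068092 ]
shift [ 2.4  3.3 20.8] [-0.1  0.3 -0.2] rows>= 1.0 q7 2.11
```

Request:
step_arm(increments=[[[0.2, 1, 2, 8, 0, 0, 0], [0.2, 1, 2, 14, 0, 0, 0], [0.2, 1, 2, 18, 0, 0, 0], [0.2, 1, 2, 18, 0, 0, 0], [0.2, 1, 2, 18, 0, 0, 0]]])

```text
t: 42.67
eef_pos: [0.5746, -0.2175, 0.003]
tool_rot: [-0.0, -0.067, 0.998, 0.0]
contact_force: [0.2, 0.6, 0.1]
gripper_width: 0.597
grasp_force: 0.0
```

Request:
step_arm(increments=[[[-1, 0, 0, 0, 0, 0, 0], [-1, 0, 0, 0, 0, 0, 0], [-1, 0, 0, 0, 0, 0, 0], [-1, 0, 0, 0, 0, 0, 0], [-1, 0, 0, 0, 0, 0, 0], [-1, 0, 0, 0, 0, 0, 0], [-1, 0, 0, 0, 0, 0, 0]]], force=80)

```text
t: 43.25
eef_pos: [0.5749, -0.2177, 0.0036]
tool_rot: [0.0, -0.067, 0.998, -0.0]
contact_force: [-0.2, 0.5, 3.1]
gripper_width: 0.108
grasp_force: 80.1
```

Request:
step_arm(increments=[[[-1, 0, 0, -20, 0, 0, 0], [-1, 0, 0, -60, 0, 0, 0], [-1, 0, 0, -100, 0, 0, 0], [-1, 0, 0, -100, 0, 0, 0], [-1, 0, 0, -100, 0, 0, 0], [-1, 0, 0, -100, 0, 0, 0], [-1, 0, 0, -100, 0, 0, 0]]])

```text
t: 43.83
eef_pos: [0.5737, -0.217, 0.1018]
tool_rot: [-0.001, -0.067, 0.998, 0.0]
contact_force: [1.2, -0.4, -0.2]
gripper_width: 0.108
grasp_force: 79.6
```

Run:
```python
from h import *
snap('wrist','w21');s,p,R=st();print(p,s['gripper_width'],s['grasp_force'])
im=cv2.imread('pics/w21.png');hsv=cv2.cvtColor(im,cv2.COLOR_BGR2HSV)
# rod: pale wood below handle in image between fingers
for r in range(240,440,12):
    row=hsv[r,230:400]; x=np.nonzero((row[:,0]>8)&(row[:,0]<22)&(row[:,1]>95))[0]+230
    print(r,(x.min(),x.max(),len(x)) if len(x) else None,end=' ')
```

```text
[ 0.57368486 -0.217081    0.10169282] 0.10635832173259255 79.6185314655304
240 None 252 None 264 (np.int64(297), np.int64(327), 31) 276 (np.int64(297), np.int64(327), 31) 288 (np.int64(297), np.int64(327), 31) 300 (np.int64(299), np.int64(325), 27) 312 (np.int64(299), np.int64(325), 27) 324 (np.int64(299), np.int64(325), 27) 336 (np.int64(299), np.int64(325), 27) 348 (np.int64(299), np.int64(326), 28) 360 (np.int64(298), np.int64(326), 29) 372 (np.int64(297), np.int64(326), 30) 384 (np.int64(302), np.int64(322), 21) 396 (np.int64(282), np.int64(322), 21) 408 (np.int64(303), np.int64(322), 20) 420 (np.int64(303), np.int64(346), 21) 432 (np.int64(303), np.int64(322), 20)
```

Run:
```python
from h import *
s,p,R=st();print(p);mv([.44,.0308,.10],YW)
```

```text
[ 0.57368486 -0.217081    0.10169282]
shift [ 99.3 263.5   2.3] [ 0.1 -0.2  9.3] rows>= 7.0 q7 2.09
```

Request:
step_arm(increments=[[[-1, 99, 263.5, 2, 0, 0, 9.3], [-1, 99, 263.5, 2, 0, 0, 9.3], [-1, 99, 263.5, 2, 0, 0, 9.3], [-1, 99, 263.5, 2, 0, 0, 9.3], [-1, 99, 263.5, 2, 0, 0, 9.3], [-1, 99, 263.5, 2, 0, 0, 9.3], [-1, 99, 263.5, 2, 0, 0, 9.3], [-1, 99, 263.5, 2, 0, 0, 9.3], [-1, 99, 263.5, 2, 0, 0, 9.3], [-1, 99, 263.5, 2, 0, 0, 9.3]]])

```text
t: 44.72
eef_pos: [0.4415, 0.0298, 0.1008]
tool_rot: [-0.0, 0.014, 1.0, -0.0]
contact_force: [0.3, -1.0, -0.9]
gripper_width: 0.109
grasp_force: 79.6
```

Request:
step_arm(increments=[[[-1, 0, 0, 20, 0, 0, 0], [-1, 0, 0, 40, 0, 0, 0], [-1, 0, 0, 49, 0, 0, 0], [-1, 0, 0, 49, 0, 0, 0], [-1, 0, 0, 49, 0, 0, 0], [-1, 0, 0, 49, 0, 0, 0], [-1, 0, 0, 49, 0, 0, 0], [-1, 0, 0, 49, 0, 0, 0]]])

```text
t: 45.38
eef_pos: [0.4421, 0.0303, 0.053]
tool_rot: [0.001, 0.014, 1.0, 0.0]
contact_force: [-0.5, -0.4, -0.2]
gripper_width: 0.108
grasp_force: 79.6
```

Run:
```python
from h import *
snap('scene','sc22');snap('top','top22')
s,p,R=st();print(p,s['gripper_width'],R.as_matrix().round(4));mv([.4455,.0306,.0506],YW)
# expected tip & holes
y=np.deg2rad(-1.6);ax=np.array([np.cos(y),np.sin(y),0])
tip=p+[0,0,.0024]-R.as_matrix()[:,0]*.1313; print('tip',tip)
for f in('sc22','top22'): print(f,proj(f,tip),proj(f,p+[0,0,.0084]-R.as_matrix()[:,0]*.0263))
ims=[]
for f in('sc22','top22'):
    u=proj(f,tip)[0].astype(int); im=cv2.imread(f'pics/{f}.png')[u[1]-45:u[1]+45,u[0]-60:u[0]+60]; ims.append(cv2.resize(im,None,fx=3.3,fy=5,interpolation=cv2.INTER_CUBIC)); print(f,'crop origin',u-[60,45])
cv2.imwrite('pics/c22.png',np.hstack(ims))
```

```text
[0.44188361 0.03042795 0.05285971] 0.10384315013431339 [[-9.996e-01  2.830e-02  1.200e-03]
 [ 2.830e-02  9.996e-01  3.000e-04]
 [-1.200e-03  4.000e-04 -1.000e+00]]
shift [-3.6  0.3  2.3] [ 0.   0.1 -0. ] rows>= 1.0 q7 1.47
tip [0.57313096 0.02671316 0.05541175]
sc22 [[297.51627683 259.24859288]] [[336.69386343 231.35511329]]
top22 [[312.78109006 226.39301265]] [[312.69129761 264.15618267]]
sc22 crop origin [237 214]
top22 crop origin [252 181]
```

Request:
step_arm(increments=[[[-1, -6, 0.3, 2.2, 0, 0, 0], [-1, -12, 0.3, 2.2, 0, 0, 0], [-1, -18, 0.3, 2.2, 0, 0, 0], [-1, -18, 0.3, 2.2, 0, 0, 0], [-1, -18, 0.3, 2.2, 0, 0, 0], [-1, -18, 0.3, 2.2, 0, 0, 0], [-1, -18, 0.3, 2.2, 0, 0, 0], [-1, -18, 0.3, 2.2, 0, 0, 0]]])

```text
t: 46.15
eef_pos: [0.4591, 0.0301, 0.05]
tool_rot: [-0.0, 0.014, 1.0, -0.0]
contact_force: [-0.3, 0.2, 0.5]
gripper_width: 0.11
grasp_force: 79.6
```

```bash
cat >> h.py <<'E'
def pinst():
    s,p,R=st(); tip=p+[0,0,.0024]-R.as_matrix()[:,0]*.1313
    hy=.0252-np.tan(np.deg2rad(1.6))*(tip[0]-PK[0])
    print('t',s['t'],'tcp',p.round(4),'tip past outer mm',round((tip[0]-(PK[0]-.042))*1000,1),'dy,dz mm',round((tip[1]-hy)*1e3,2),round((tip[2]-.053)*1e3,2),'F',np.round(s['contact_force'],1),'T',np.round(s['torque'],2),s['gripper_width'],s['grasp_force'])
E
python3 -c "
from h import *
pinst()"
```

```text
t 46.15 tcp [0.4591 0.0301 0.05  ] tip past outer mm -6.4 dy,dz mm -0.16 -0.65 F [-0.3  0.2  0.5] T [-0.02 -0.03  0.04] 0.11032027998426773 79.62497591972351
```

Aligned to within 0.7 mm. Push slowly.

Request:
step_arm(increments=[[[-1, -3, 0, -0.5, 0, 0, 0], [-1, -6, 0, -0.5, 0, 0, 0], [-1, -9, 0, -0.5, 0, 0, 0], [-1, -12, 0, -0.5, 0, 0, 0], [-1, -15, 0, -0.5, 0, 0, 0], [-1, -18, 0, -0.5, 0, 0, 0], [-1, -18, 0, -0.5, 0, 0, 0], [-1, -18, 0, -0.5, 0, 0, 0]]])

```text
t: 46.82
eef_pos: [0.4776, 0.0296, 0.0505]
tool_rot: [-0.0, 0.014, 1.0, -0.0]
contact_force: [0.1, 0.0, -0.7]
gripper_width: 0.105
grasp_force: 79.6
```

```bash
python3 -c "
from h import *
pinst()"
```

```text
t 46.8167 tcp [0.4776 0.0296 0.0505] tip past outer mm 12.0 dy,dz mm -0.15 -0.06 F [ 0.1  0.  -0.7] T [-0.01 -0.    0.  ] 0.10529653597408872 79.62406754493713
```

Request:
step_arm(increments=[[[-1, -8, 0, 0, 0, 0, 0], [-1, -16, 0, 0, 0, 0, 0], [-1, -24, 0, 0, 0, 0, 0], [-1, -32, 0, 0, 0, 0, 0], [-1, -40, 0, 0, 0, 0, 0], [-1, -48, 0, 0, 0, 0, 0], [-1, -54, 0, 0, 0, 0, 0], [-1, -54, 0, 0, 0, 0, 0], [-1, -54, 0, 0, 0, 0, 0], [-1, -54, 0, 0, 0, 0, 0]]])

```text
t: 47.65
eef_pos: [0.5309, 0.028, 0.0504]
tool_rot: [-0.0, 0.014, 1.0, -0.0]
contact_force: [0.2, 0.1, 0.2]
gripper_width: 0.112
grasp_force: 79.6
```

```bash
python3 -c "
from h import *
pinst()"
```

```text
t 47.65 tcp [0.5309 0.028  0.0504] tip past outer mm 65.3 dy,dz mm -0.25 -0.29 F [0.2 0.1 0.2] T [-0.03  0.04  0.02] 0.11173260989598793 79.61950778961182
```

Request:
step_arm(increments=[[[-1, -4, 0.2, -0.2, 0, 0, 0], [-1, -8, 0.2, -0.2, 0, 0, 0], [-1, -12, 0.2, -0.2, 0, 0, 0], [-1, -16, 0.2, -0.2, 0, 0, 0], [-1, -20, 0.2, -0.2, 0, 0, 0], [-1, -24, 0.2, -0.2, 0, 0, 0], [-1, -28, 0.2, -0.2, 0, 0, 0], [-1, -28, 0.2, -0.2, 0, 0, 0], [-1, -28, 0.2, -0.2, 0, 0, 0]]])

```text
t: 48.4
eef_pos: [0.5596, 0.0275, 0.0507]
tool_rot: [-0.0, 0.014, 1.0, -0.0]
contact_force: [-0.7, 0.2, -0.5]
gripper_width: 0.107
grasp_force: 79.6
```

```bash
python3 -c "
from h import *
pinst()"
```

```text
t 48.4 tcp [0.5596 0.0275 0.0507] tip past outer mm 94.0 dy,dz mm 0.03 0.12 F [-0.7  0.2 -0.5] T [0.03 0.09 0.01] 0.10749571659932369 79.62001919746399
```

Request:
step_arm(increments=[[[-1, -3, 0, 0, 0, 0, 0], [-1, -6, 0, 0, 0, 0, 0], [-1, -8, 0, 0, 0, 0, 0], [-1, -9, 0, 0, 0, 0, 0], [-1, -10, 0, 0, 0, 0, 0], [-1, -10, 0, 0, 0, 0, 0], [-1, -10, 0, 0, 0, 0, 0]]])

```text
t: 48.98
eef_pos: [0.5693, 0.0272, 0.0508]
tool_rot: [-0.0, 0.014, 1.0, 0.0]
contact_force: [-0.0, 0.5, 0.1]
gripper_width: 0.11
grasp_force: 79.6
```

```bash
python3 -c "
from h import *
pinst()"
```

```text
t 48.9833 tcp [0.5693 0.0272 0.0508] tip past outer mm 103.8 dy,dz mm 0.03 0.13 F [-0.   0.5  0.1] T [-0.    0.07  0.02] 0.11019592010838541 79.61402177810669
```

Request:
step_arm(increments=[[[-1, -1.5, 0, 1, 0, 0, 0], [-1, -1.5, 0, 1.5, 0, 0, 0], [-1, -1.5, 0, 1.5, 0, 0, 0], [-0.4, -1.5, 0, 1.5, 0, 0, 0], [-0.4, -1.5, 0, 1.5, 0, 0, 0], [-0.4, -1.5, 0, 1.5, 0, 0, 0], [-0.4, -1.5, 0, 1.5, 0, 0, 0], [-0.4, -1.5, 0, -20, 0, 0, 0], [-0.4, -1.5, 0, -60, 0, 0, 0], [-0.4, -1.5, 0, -100, 0, 0, 0]]])

```text
t: 49.82
eef_pos: [0.5699, 0.027, 0.1509]
tool_rot: [-0.002, 0.014, 1.0, -0.0]
contact_force: [1.4, 0.8, 0.6]
gripper_width: 0.299
grasp_force: 0.0
```

Run:
```python
from h import *
s,p,R=st();print(p,s['gripper_width'],s['contact_force'])
y=np.deg2rad(-1.6); P=np.array([PK[0],PK[1]])+.115*np.array([np.sin(y),-np.cos(y)]); print('pull',P)
mv([P[0],P[1],.17],y)
```

```text
[0.56988202 0.02700297 0.15086272] 0.29915842630294287 [1.40677474 0.79481838 0.61893841]
pull [ 0.63558901 -0.08895516]
shift [ -68.9 -114.1  -19.2] [-0.2 -0.1 90. ] rows>= 4.0 q7 1.49
```

Request:
step_arm(increments=[[[0.2, -69, -114, -20, 0, 0, 90], [0.2, -69, -114, -20, 0, 0, 90], [0.2, -69, -114, -20, 0, 0, 90], [0.2, -69, -114, -20, 0, 0, 90], [0.2, -69, -114, -20, 0, 0, 90], [0.2, -69, -114, -20, 0, 0, 90], [0.2, -69, -114, -20, 0, 0, 90], [0.2, -69, -114, -20, 0, 0, 90], [0.2, -69, -114, -20, 0, 0, 90], [0.2, -69, -114, -20, 0, 0, 90]]])

```text
t: 50.65
eef_pos: [0.6369, -0.0887, 0.1708]
tool_rot: [0.0, 0.599, 0.801, 0.0]
contact_force: [0.5, -0.1, -0.4]
gripper_width: 0.601
grasp_force: 0.0
```

Request:
step_arm(increments=[[[0.2, 0, 0, 0, 0, 0, 20], [0.2, 0, 0, 0, 0, 0, 20], [0.2, 0, 0, 0, 0, 0, 20], [0.2, 0, 0, 0, 0, 0, 20], [0.2, 0, 0, 0, 0, 0, 20]]])

```text
t: 51.07
eef_pos: [0.6368, -0.0885, 0.1707]
tool_rot: [0.0, 0.726, 0.688, -0.0]
contact_force: [-1.0, -0.2, 0.5]
gripper_width: 0.598
grasp_force: 0.0
```

Run:
```python
from h import *
s,p,R=st();print(p,R.as_matrix().round(3)[:,1]); mv([.6357,-.089,.042],np.deg2rad(-1.6)); snap('wrist','w23')
```

```text
[ 0.63679761 -0.08848106  0.17070989] [ 0.999 -0.053  0.   ]
shift [ -0.5  -1.1 128.7] [ 0.   0.  -1.4] rows>= 4.0 q7 0.32
```

View pics/w23.png

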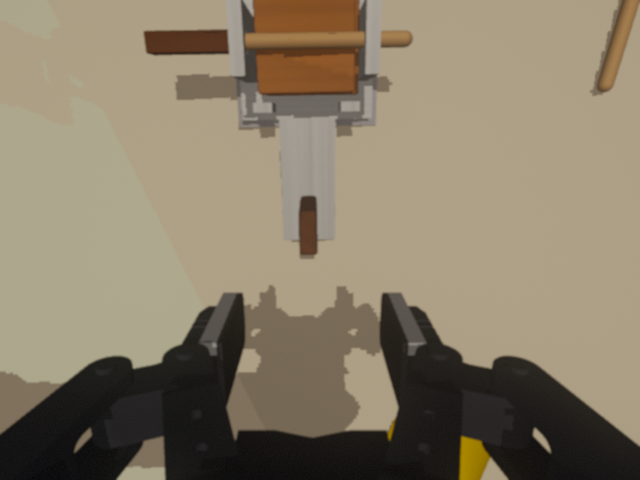

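The pin passes through both eyelets. Its handle meets the near plate at (230,41), its tip stands out at (410,38), and the stack is flat beneath it. Grip the pull and slide the tray home.

Request:
step_arm(increments=[[[0.2, -0.5, -1, 60, 0, 0, -1.4], [0.2, -0.5, -1, 95, 0, 0, -1.4], [0.2, -0.5, -1, 115, 0, 0, -1.4], [0.2, -0.5, -1, 127, 0, 0, -1.4], [0.2, -0.5, -1, 127, 0, 0, -1.4], [0.2, -0.5, -1, 127, 0, 0, -1.4]]])

```text
t: 51.62
eef_pos: [0.6362, -0.0897, 0.0445]
tool_rot: [0.0, 0.718, 0.696, 0.0]
contact_force: [1.2, 0.1, 0.3]
gripper_width: 0.602
grasp_force: 0.0
```

Request:
step_arm(increments=[[[-1, 0, 0, 0, 0, 0, 0], [-1, 0, 0, 0, 0, 0, 0], [-1, 0, 0, 0, 0, 0, 0], [-1, 0, 0, 0, 0, 0, 0], [-1, 0, 0, 0, 0, 0, 0], [-1, 0, 0, 0, 0, 0, 0]]], force=40)

```text
t: 52.12
eef_pos: [0.6342, -0.0894, 0.0455]
tool_rot: [-0.001, 0.719, 0.695, -0.0]
contact_force: [-8.6, 1.4, 10.7]
gripper_width: 0.132
grasp_force: 40.6
```

Request:
step_arm(increments=[[[-1, 8, 0, 0, 0, 0, 0], [-1, 18, 0, 0, 0, 0, 0], [-1, 28, 0, 0, 0, 0, 0], [-1, 38, 0, 0, 0, 0, 0], [-1, 48, 0, 0, 0, 0, 0], [-1, 58, 0, 0, 0, 0, 0], [-1, 68, 0, 0, 0, 0, 0], [-1, 78, 0, 0, 0, 0, 0], [-1, 86, 0, 0, 0, 0, 0], [-1, 90, 0, 0, 0, 0, 0]]])

```text
t: 52.95
eef_pos: [0.6377, 0.0008, 0.0455]
tool_rot: [-0.001, 0.718, 0.696, -0.0]
contact_force: [-6.1, -2.5, 9.9]
gripper_width: 0.127
grasp_force: 40.4
```

Request:
step_arm(increments=[[[-1, 10, 0, 0, 0, 0, 0], [-1, 20, 0, 0, 0, 0, 0], [-1, 30, 0, 0, 0, 0, 0], [-1, 40, 0, 0, 0, 0, 0], [-1, 50, 0, 0, 0, 0, 0], [-1, 60, 0, 0, 0, 0, 0], [-1, 68, 0, 0, 0, 0, 0], [-1, 74, 0, 0, 0, 0, 0], [-1, 76, 0, 0, 0, 0, 0], [-1, 76, 0, 0, 0, 0, 0]]])

```text
t: 53.78
eef_pos: [0.6406, 0.0774, 0.0455]
tool_rot: [-0.001, 0.718, 0.696, 0.0]
contact_force: [-5.5, 0.5, 7.8]
gripper_width: 0.129
grasp_force: 40.2
```

Run:
```python
from h import *
s,p,R=st();print(p,s['gripper_width'],s['grasp_force'],s['contact_force'],R.as_matrix().round(3)[:,0]); mv([.6405,.091,.042],np.deg2rad(-1.6))
```

```text
[0.64060865 0.07738456 0.0455307 ] 0.1287301353605951 40.247856974601746 [-5.46645443  0.49133012  7.76344236] [0.032 0.999 0.001]
shift [13.6 -0.5  3.5] [-0.  -0.1 -0.2] rows>= 1.0 q7 0.17
```

Request:
step_arm(increments=[[[-1, 4, 0, 0, 0, 0, 0], [-1, 8, 0, 0, 0, 0, 0], [-1, 11, 0, 0, 0, 0, 0], [-1, 13, 0, 0, 0, 0, 0], [-1, 15, 0, 0, 0, 0, 0], [-1, 15, 0, 0, 0, 0, 0]]])

```text
t: 54.28
eef_pos: [0.6411, 0.0905, 0.0455]
tool_rot: [0.0, 0.719, 0.695, -0.0]
contact_force: [-5.6, -2.9, 8.1]
gripper_width: 0.13
grasp_force: 40.2
```

Request:
step_arm(increments=[[[-1, 2, 0, 0, 0, 0, 0], [-1, 3, 0, 0, 0, 0, 0], [-1, 3, 0, 0, 0, 0, 0], [-1, 3, 0, 0, 0, 0, 0]]])

```text
t: 54.62
eef_pos: [0.6411, 0.0906, 0.0455]
tool_rot: [0.001, 0.719, 0.695, -0.001]
contact_force: [-5.1, -7.3, 8.0]
gripper_width: 0.127
grasp_force: 40.2
```

Travel was 180 mm and the force is rising at the home stop. Release, lift away, and check.

Request:
step_arm(increments=[[[0.2, 0, 0, 0, 0, 0, 0], [0.2, 0, 0, 0, 0, 0, 0], [0.2, 0, 0, 0, 0, 0, 0], [0.2, 0, 0, 0, 0, 0, 0], [0.2, 0, 0, -40, 0, 0, 0], [0.2, 0, 0, -80, 0, 0, 0], [0.2, 0, 0, -120, 0, 0, 0], [0.2, 0, 0, -130, 0, 0, 0], [0.2, 0, 0, -130, 0, 0, 0], [0.2, 0, 0, -130, 0, 0, 0]]])

```text
t: 55.45
eef_pos: [0.6418, 0.0954, 0.1743]
tool_rot: [0.0, 0.718, 0.696, 0.001]
contact_force: [-0.0, 0.2, -0.3]
gripper_width: 0.602
grasp_force: 0.0
```

Run:
```python
from h import *
snap('wrist','w24');s,p,R=st();print(p,s['contact_force'],s['t'])
im=cv2.imread('pics/w24.png');hsv=cv2.cvtColor(im,cv2.COLOR_BGR2HSV)
y=np.deg2rad(-1.6)
c=np.array([.6437,.2049])+.115*np.array([np.sin(y),-np.cos(y)])
print('expected pull',c,proj('w24',[*c,.062]))
u=proj('w24',[*c,.062])[0].astype(int)
m=((hsv[...,0]<14)&(hsv[...,1]>110)&(hsv[...,2]<110)).astype('uint8'); 
n,l,st_,ce=cv2.connectedComponentsWithStats(m)
for i in range(1,n):
    if 300<st_[i][4]<5000: print(st_[i],ce[i].round(1),onz('w24',ce[i],.062).round(4))
```

```text
[0.64098412 0.09533626 0.17302741] [-0.31596464  0.3424767   0.72977866] 55.5
expected pull [0.64048901 0.08994484] [[309.93685619 238.30382743]]
[ 155   37   61   22 1244] [185.4  47.2] [0.573  0.2068 0.062 ]
[303 211  16  47 679] [310.5 235.7] [0.6409 0.0917 0.062 ]
```

```bash
python3 -c "
from station import bot
print(bot.hand_in())"
```

```text
the job is handed in; nothing more can be done
None
```

The job is handed in: all five wooden coasters were stacked flat in the pocket, the pin went through both eyelets with its handle at the near plate, and the tray was slid to its home stop. Two coasters caught on the far plate on the way in and had to be pressed flat, and the bowls, canister and funnel were left alone.

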